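# Strip the brake-pad bonding clamp

### The arm

A 7-joint arm with a two-finger parallel gripper is mounted at the origin on the work surface. World frame = base frame: x ahead of the robot, y to its left, z up, the work surface at z = 0. Lengths are in m, angles in rad, forces in N, time in s.
With the tool pointing down it reaches from about 0.425 to 0.875 m from the base axis. Payload 4.7 kg.
Tool frame: the origin (TCP) lies at the very end of the fingers, on their centre line; the grasp point (between the pads) lies behind it (ctrl.tcp_to_grasp is the y of the grasp point in the tool frame, in m); y points along the fingers, x is the direction in which the jaws open and shut, and the axes are right-handed (so a half turn about y gives the same grasp; the last joint's range is limited). The gripper opens to 87 mm and grips with 3 to 60 N. Pads are 19 mm wide; open, the fingers measure 117 mm over their backs; the gripper's body (75 mm by 190 mm) begins 51 mm behind the grasp point.
Start: joints at [1.231, 0.321, -0.07, 1.45, 0.023, 1.371, -0.057], TCP at [0.225, -0.61, 0.187] pointing down, gripper open.
Joint ranges: [-2.86, 2.86], [-0.3, 2.09], [-1.38, 1.24], [0.06, 2.45], [-1.56, 4.7], [0.09, 2.05], [-2.69, 2.69]. Speed limits (rad/s): [2.57, 2.57, 3.14, 3.14, 3.14, 3.14, 3.14].

### API

Orientations are given as a rotation vector (axis times angle).
In Python, from bench import ctrl, get_image, workorder gives the robot as it stands.
- The arm moves only by the tool drive_tool, never from a script. Its argument "increments" is text: rows parted by semicolons, each of 5 numbers parted by spaces: the shift along the tool's x, y, z in mm, then the turn about the tool's y in degrees, then the closure in counts, from 0 (fully open) to 255 (shut). In form: tx ty tz yaw fingers; .... A call has 1 to 20 rows; each row shifts and turns the commanded pose from where the row before left it, along the tool's axes as they then stand; what a row does not reach is not made up. A row lasts 1/8 s, in which the tool goes at most 62.5 mm and 10.7 degrees, less where a joint would pass 70% of its speed; a pose out of reach is approached as far as the arm can. A call is refused whole if a number of a shift passes 62.5 or a number of a turn 10.7, either way. A call with a gripper value outside its range is refused whole. The fingers move at their own pace and stop on an object; "squeeze" is the grip in N (left out, the last holds). Time passes only in rows, so rows that do not move let the fingers close. It gives the time, the measured TCP pose, the force and the opening at its end, in the units of the state.
- ctrl.get_state(): the state, without advancing time (a new reading comes with each control period).
- get_image(name): name is "scene" or "top" or "wrist"; returns a dict with "img" (480x640x3 uint8, red, green, blue), "mtx" (3x3 intrinsics, pixels), "camera_from_world" (4x4, takes a point from world to camera coordinates). Camera axes: x right, y up, looking along -z (the intrinsics and any distortion apply to the point x, -y, -z); pixel columns grow to the right and rows downward; lengths in m; the calibration is good to about 2 mm. A picture is of the moment at which its call begins. There is no depth.
- workorder.close_job(): hands the job in, once; it reports no verdict.
The state is a dict: "time": time; "joint_positions": joint angles; "qd": joint speeds; "joint_torque": joint torques, N m; "position": TCP position; "tool_rot": TCP orientation; "ft_force": force on the tool from outside, world axes, zero at the start; "torque": the same for the moment, N m; "grip_width": opening from 0.0 (shut) to 1.0 (fully open).
Only numpy, scipy, OpenCV 4.12 (cv2) and the standard library are available. Lean on these libraries where they do the work, as an engineer would, in place of code of your own. Each camera call takes 0.05 s, during which the arm holds its last target.

### The job

The glue on the brake-pad shims has set: flip the toggle clamp's handle right back to release the stack, then take the stack apart from the top. Set the aluminium pressure block centred on its wooden rest between the two battens, the short inner pad in its own moulded tray, the glue-smeared separator plate flat in the steel wash pan, and the long outer pad with the ears in its own moulded tray, each fully seated and let go; do not drop the pads, and leave the clamp open.

Things in the scene. Friction and masses are not known exactly. Their poses are not given: they have to be found in the camera images.
- clamp_handle (a joint): Angle of the toggle clamp's handle about its pivot: 0 = clamped, upright (every start); 1.85 = fully open, laid back just below level, away from the stack. A linked arm rises off the stack as it goes and then stands upright, up to 240 mm high, 100 mm from the stack's middle. The first 0.2 rad go over centre (a few N); then it moves easily and stays where left.
- handle_grip (a point): Middle of the clamp handle's red grip (76 mm long, 20 x 26 mm across in x, y), 195 mm above the table at the start. Its frame turns with the handle: z points to the free end (42 mm on), x the way the grip moves to open, away from the stack; the pivot (axis along y) lies 110 mm down -z. The stack's middle is 132 mm from the pivot on the -x side.
- block_mid (a point): Pressure block, top of the stack: plain aluminium block 72 x 62 x 24 mm (along its x, y, z), 0.29 kg; its centre, 91 mm above the table at the start, under the clamp's rubber foot. Grip it across the 62 mm (y). All four things lie with x along the fixture, each 4 mm narrower in y than the one above it.
- inner_pad_mid (a point): Inner brake pad, second in the stack: short pad without ears, lining down, 100 x 58 x 18 mm (x, y, z), 0.38 kg; its centre, 70 mm above the table at the start. Grip it across the 58 mm (y).
- separator_mid (a point): Separator plate, third in the stack: plain grey plate 112 x 54 x 8 mm (x, y, z), 0.12 kg; its centre, 57 mm above the table at the start. Grip it across the 54 mm (y).
- outer_pad_mid (a point): Outer brake pad, bottom of the stack: long narrow pad with an ear at each end, lining down, 144 mm over the ears, 50 mm wide, 18 mm thick (x, y, z), 0.42 kg; its centre, 44 mm above the table at the start. It lies on a 40 mm wide anvil, 25 mm above the fixture's base, so its long sides are free; end stops stand 3 mm beyond the ears. Grip it across the 50 mm (y).
- block_rest: Place of the pressure block: plywood board 150 x 110 mm; the block lies on a wooden strip (82 x 44 mm) 21 mm above the table, between two battens 82 mm apart along x and 10 mm higher. The block's 72 mm side goes along x, either way round; its other sides stay free for fingers. Origin on the table under the middle, z up.
- inner_tray: Place of the inner pad: grey moulded tray 138 x 100 mm with a plain well 110 x 68 mm (x, y), floor 16 mm above the table, rim 14 mm above the floor, and a finger notch 60 mm wide in the middle of each long side, down to 2 mm above the table. The pad lies lining down, long axis along x, either way round. Origin on the table under the middle, z up.
- outer_tray: Place of the outer pad: longer grey moulded tray 186 x 92 mm, well 126 x 60 mm (x, y) that goes on as 44 mm wide ear slots to 158 mm overall; floor, rim and finger notches (60 mm wide, mid-side, down to 2 mm) as in the other tray: floor 16 mm up, rim 14 mm more. The pad lies lining down, long axis along x, either way round. Origin on the table under the middle, z up.
- wash_pan: Place of the separator plate: open steel pan, 146 x 126 x 30 mm outside (x, y, z), walls and floor 3 mm. The plate lies flat on its floor, best with its long axis along x. Origin on the table under the middle, z up.
Not all that is in view belongs to the job. What is meant by the part that bears block_mid is not blue or yellow, and is the larger of those in its own colour.

How it is judged:
On the way, in this order (a step that is already met when the one before it is completed fails the run):
1. the clamp is flipped open (handle past 1.5 rad) (value of joint clamp_handle above 1.5 rad), for 0.2 s.
2. the pressure block lies on its rest (horizontal distance between block_mid and block_rest below 0.012 m and z of block_mid in the frame of block_rest between 0.029 and 0.037 m and angle between block_mid's own z axis and vertical below 0.06 rad and angle between the x axis of block_mid and the x axis of block_rest, either way round below 0.15 rad and contact force between the fingers and pressure_block below 0.1 N), for 0.2 s.
3. the inner pad lies in its tray (horizontal distance between inner_pad_mid and inner_tray below 0.012 m and z of inner_pad_mid in the frame of inner_tray between 0.021 and 0.029 m and angle between inner_pad_mid's own z axis and vertical below 0.06 rad and angle between the x axis of inner_pad_mid and the x axis of inner_tray, either way round below 0.15 rad and contact force between the fingers and inner_pad below 0.1 N), for 0.2 s.
4. the separator lies in the wash pan (horizontal distance between separator_mid and wash_pan below 0.04 m and z of separator_mid in the frame of wash_pan between 0.003 and 0.011 m and angle between separator_mid's own z axis and vertical below 0.06 rad and contact force between the fingers and separator below 0.1 N), for 0.2 s.
5. the outer pad lies in its tray (horizontal distance between outer_pad_mid and outer_tray below 0.012 m and z of outer_pad_mid in the frame of outer_tray between 0.021 and 0.029 m and angle between outer_pad_mid's own z axis and vertical below 0.06 rad and angle between the x axis of outer_pad_mid and the x axis of outer_tray, either way round below 0.15 rad and contact force between the fingers and outer_pad below 0.1 N), for 0.2 s.
At the end, for the whole second after the job is handed in: Clamp handle past 1.5 rad. Block flat on its rest's strip and each pad flat on its own tray's well floor, within 12 mm of the middle and 0.15 rad of its direction; separator flat on the wash pan's floor within 40 mm of its middle. All let go and at rest (all of step 2 and all of step 3 and all of step 4 and all of step 5 and value of joint clamp_handle above 1.5 rad and linear speed of each of pressure_block, inner_pad, separator, outer_pad below 0.01 m/s); the robot touches nothing.
It fails at once if a pad is dropped (falls faster than 0.8 m/s, that is from more than about 30 mm, while not held) ((linear speed of inner_pad above 0.8 m/s and contact force between the fingers and inner_pad below 0.1 N) or (linear speed of outer_pad above 0.8 m/s and contact force between the fingers and outer_pad below 0.1 N)).
It also fails if it takes over 134 s, if anything falls off the work surface, if the arm or the gripper's body presses on something with over 40 N, if the wrist force passes 120 N, or if a joint passes its speed limit or range.

## Working session

There is one attempt and no reset: what is moved stays moved. The work goes in short steps, Python scripts to look and compute and a tool call to move; the robot and the scene stay as the last step left them, time stands still between calls to the robot, and variables do not carry over. Pictures are saved under pics/ and viewed, and the job is handed in when it is done.

Besides the shell and the picture viewer there is one more tool, called as name(argument=value, ...), one argument or row to a line, values as JSON. drive_tool: Moves the arm, as the interface text tells. Its arguments: {"type":"object","properties":{"increments":{"type":"string"},"squeeze":{"type":"number"}},"required":["increments"]}

```bash
ls; mkdir -p pics; python3 - <<'E'
from bench import ctrl,get_image
import cv2
print(ctrl.get_state(), ctrl.tcp_to_grasp)
for n in ["scene","top","wrist"]:
    d=get_image(n); cv2.imwrite(f"pics/{n}0.png",d["img"][:,:,::-1]); print(n,d["mtx"].tolist(),d["camera_from_world"].round(4).tolist(), d.keys())
E
```

```text
pics
{'time': 0.0, 'joint_positions': array([ 1.23107695,  0.32183014, -0.07010233,  1.45167745,  0.02259874,
        1.37077345, -0.05690193]), 'qd': array([ 0.0020927 , -0.00137738,  0.0003385 ,  0.00112507,  0.00026402,
       -0.00088103,  0.00253394]), 'joint_torque': array([-1.70156400e-04, -4.91291785e+01, -4.04079678e-01, -3.12535036e+01,
       -6.39421446e-02,  4.36438539e-02,  1.85059243e-04]), 'position': array([ 0.22496213, -0.60917412,  0.18615583]), 'tool_rot': array([-1.35504463,  0.94588741, -0.94322738]), 'ft_force': array([-0.00122646,  0.10226833,  0.13288274]), 'torque': array([ 0.0537683 , -0.01663076, -0.0270192 ]), 'grip_width': 1.0013652303451286} -0.0187
scene [[451.10465987632523, 0.0, 317.6765941083639], [0.0, 451.10465987632523, 233.14069209003068], [0.0, 0.0, 1.0]] [[-0.7376, 0.6752, 0.0077, 0.3805], [-0.3713, -0.4151, 0.8306, 0.0386], [0.564, 0.6098, 0.5569, -1.1267], [0.0, 0.0, 0.0, 1.0]] dict_keys(['img', 'mtx', 'camera_from_world'])
top [[624.660669866901, 0.0, 323.6013006050824], [0.0, 624.660669866901, 238.42665348414792], [0.0, 0.0, 1.0]] [[0.0018, -1.0, 0.0029, -0.0638], [0.999, 0.0019, 0.0444, -0.4558], [-0.0444, 0.0028, 0.999, -1.3168], [0.0, 0.0, 0.0, 1.0]] dict_keys(['img', 'mtx', 'camera_from_world'])
wrist [[411.0121471212685, 0.0, 320.8186570421549], [0.0, 411.0121471212685, 240.31589921359316], [0.0, 0.0, 1.0]] [[0.3459, -0.9383, -0.0022, -0.6489], [0.9107, 0.3363, -0.2397, 0.0292], [0.2256, 0.0809, 0.9708, -0.39], [0.0, 0.0, 0.0, 1.0]] dict_keys(['img', 'mtx', 'camera_from_world'])
```

View pics/scene0.png

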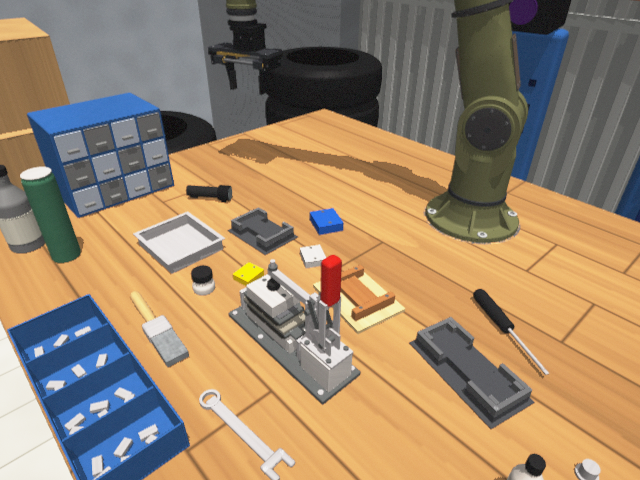

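View pics/top0.png

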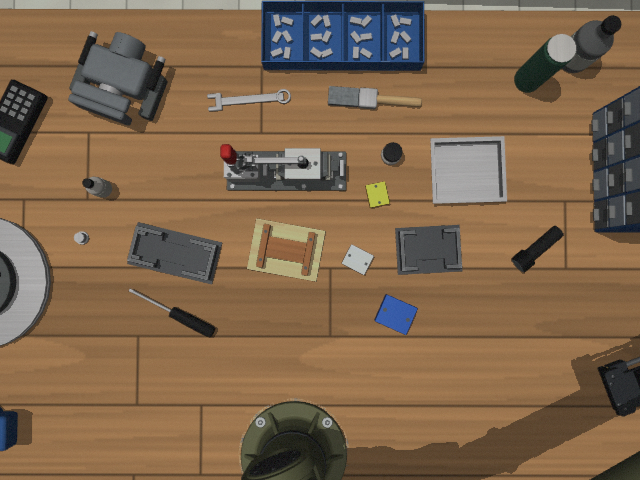

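View pics/wrist0.png

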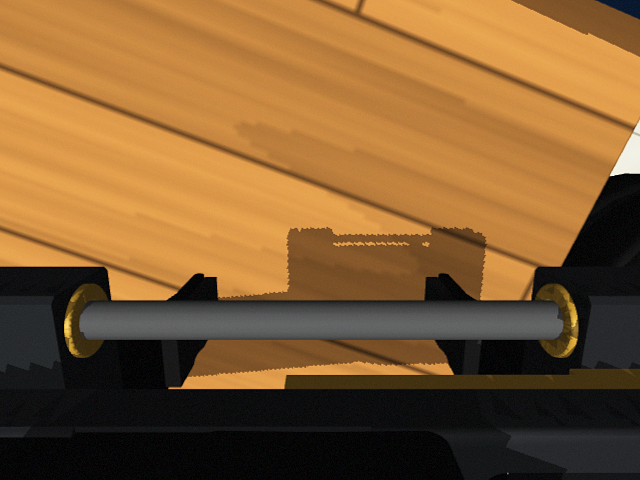

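```bash
cat > h.py <<'E'
import numpy as np, cv2
from bench import ctrl,get_image
from scipy.spatial.transform import Rotation as R
def ray(d,uv,z):
    M=d["camera_from_world"]; K=d["mtx"]; uv=np.atleast_2d(np.asarray(uv,float))
    p=np.linalg.inv(K)@np.c_[uv,np.ones(len(uv))].T
    dc=np.stack([p[0],-p[1],-np.ones(len(uv))])
    Rt=M[:3,:3]; c=-Rt.T@M[:3,3]; w=(Rt.T@dc).T
    return c+w*((z-c[2])/w[:,2])[:,None]
def proj(d,P):
    M=d["camera_from_world"]; P=np.atleast_2d(P); c=(M[:3,:3]@P.T).T+M[:3,3]
    q=np.c_[c[:,0],-c[:,1],-c[:,2]]; q=(d["mtx"]@q.T).T; return q[:,:2]/q[:,2:]
def tool():
    s=ctrl.get_state(); m=R.from_rotvec(s["tool_rot"]).as_matrix(); return np.array(s["position"]),m,s
E
python3 - <<'E'
from h import *
p,m,s=tool(); print(p,m.round(3))
d=get_image("top"); im=d["img"][:,:,::-1]
def crop(x0,y0,x1,y1,f,n): cv2.imwrite(n,cv2.resize(im[y0:y1,x0:x1],None,fx=f,fy=f,interpolation=cv2.INTER_NEAREST))
crop(215,130,375,220,5,"pics/c1.png")
crop(120,210,340,290,3.6,"pics/c2.png")
crop(390,130,520,280,4,"pics/c3.png")
E
```

```text
[ 0.22499227 -0.60934274  0.18643151] [[ 0.347 -0.001  0.938]
 [-0.938  0.001  0.347]
 [-0.001 -1.    -0.   ]]
```

View pics/c1.png

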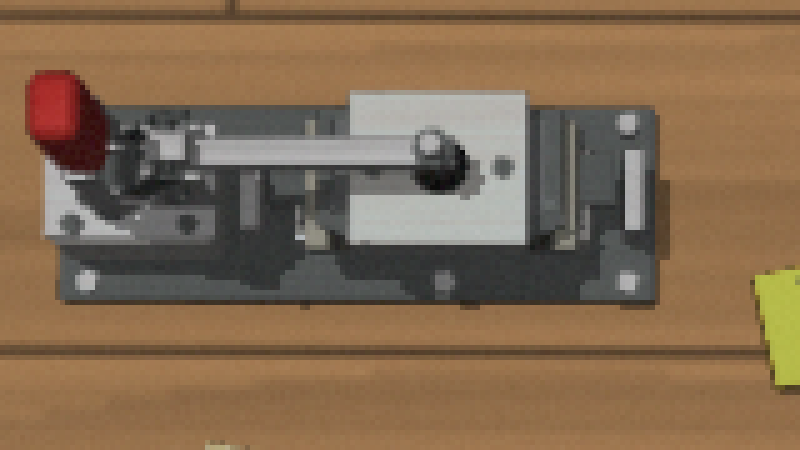

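View pics/c2.png

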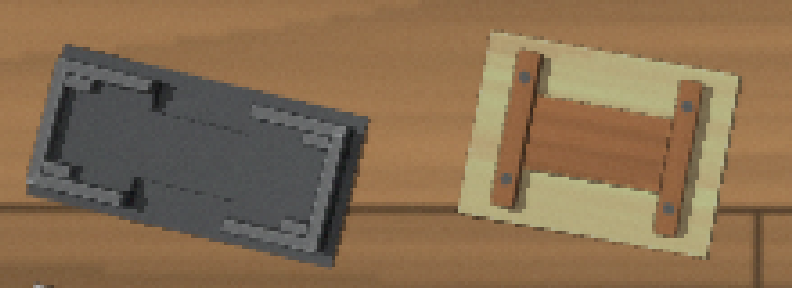

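View pics/c3.png

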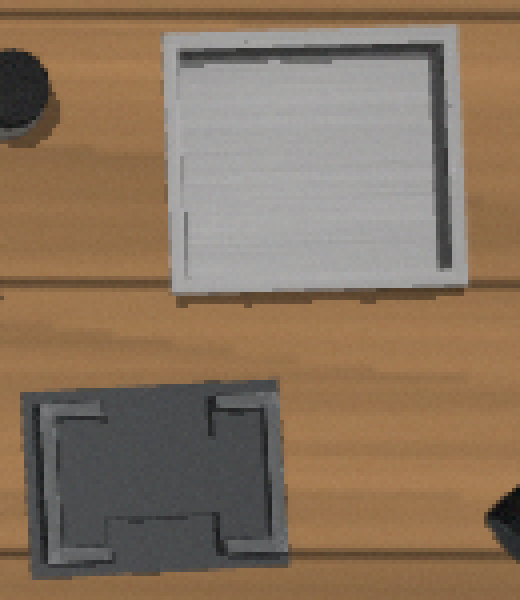

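```bash
python3 - <<'E'
from h import *
d=get_image("top")
def q(name,pts,org,f,z,ax):
    uv=(np.array(pts,float)+.5)/f-.5+np.array(org)
    P=ray(d,uv,z)[:,:2]; c=P.mean(0)
    e=lambda i,j:np.linalg.norm(P[i]-P[j])
    v=(P[1]-P[0])+(P[2]-P[3]); a=np.degrees(np.arctan2(v[1],v[0]))
    print(name,z,"c",c.round(4),"edge ang",a.round(2),"sizes",np.round([e(0,1),e(3,2),e(0,3),e(1,2)],4))
q("block",[(349,91),(528,91),(528,244),(349,244)],(215,130),5,.103,0)
for z in(0,.002,.016):
  q("outer",[(64,44),(368,118),(332,266),(27,194)],(120,210),3.6,z,0)
  q("inner",[(20,393),(278,380),(288,566),(33,578)],(390,130),4,z,0)
for z in(0,.006,.012): q("rest",[(491,31),(740,75),(709,258),(459,212)],(120,210),3.6,z,0)
q("pan",[(163,33),(457,25),(467,286),(173,293)],(390,130),4,.03,0)
q("grip top",[(30,72),(76,72),(76,138),(30,138)],(215,130),5,.237,0)
E
```

```text
block 0.103 c [ 0.6015 -0.0202] edge ang -89.87 sizes [0.0712 0.071  0.0612 0.0612]
outer 0 c [0.4251 0.2555] edge ang -103.35 sizes [0.1863 0.1861 0.0915 0.0902]
inner 0 c [ 0.4333 -0.2872] edge ang -87.1 sizes [0.1386 0.1365 0.0992 0.0997]
outer 0.002 c [0.425 0.255] edge ang -103.35 sizes [0.1861 0.1858 0.0914 0.09  ]
inner 0.002 c [ 0.4333 -0.2868] edge ang -87.1 sizes [0.1384 0.1363 0.099  0.0995]
outer 0.016 c [0.4247 0.2517] edge ang -103.35 sizes [0.1841 0.1839 0.0904 0.0891]
inner 0.016 c [ 0.4329 -0.2844] edge ang -87.1 sizes [0.1369 0.1348 0.098  0.0985]
rest 0 c [0.4324 0.0169] edge ang -100.11 sizes [0.1505 0.1508 0.1092 0.1102]
rest 0.006 c [0.4322 0.0165] edge ang -100.11 sizes [0.1499 0.1501 0.1087 0.1097]
rest 0.012 c [0.432  0.0162] edge ang -100.11 sizes [0.1492 0.1494 0.1082 0.1092]
pan 0.03 c [ 0.6012 -0.3674] edge ang -88.4 sizes [0.1552 0.1545 0.1376 0.1382]
grip top 0.237 c [0.6013 0.1122] edge ang -89.87 sizes [0.0163 0.0163 0.0236 0.0236]
```

drive_tool(
  increments="0 -20 0 -9.95 0;0 -20 0 -9.95 0;0 -20 0 -9.95 0;0 -20 0 -9.95 0;0 -20 0 -9.95 0;0 -20 0 -9.95 0;0 -20 0 -10 0;0 0 0 0 0",
  squeeze=10,
)

```text
time: 1.25
position: [0.2255, -0.6104, 0.3289]
tool_rot: [-1.574, 0.001, -0.003]
ft_force: [-0.7, 0.6, -0.2]
grip_width: 1.002
```

drive_tool(
  increments="23.5 0 45 0 0;23.5 0 45 0 0;23.5 0 45 0 0;23.5 0 45 0 0;23.5 0 45 0 0;23.5 0 45 0 0;23.5 0 45 0 0;23.5 0 45 0 0;23.5 0 45 0 0;23.5 0 45 0 0;23.5 0 45 0 0;23.5 0 45 0 0;23.5 0 45 0 0;23.5 0 45 0 0;0 0 0 0 0",
)

```text
time: 3.12
position: [0.5544, 0.0254, 0.3257]
tool_rot: [-1.568, -0.002, 0.005]
ft_force: [-0.2, 0.2, -0.1]
grip_width: 1.001
```

```bash
python3 - <<'E'
from h import *
p,m,s=tool(); print(s["time"],p,m.round(4),s["joint_positions"].round(3))
d=get_image("wrist"); cv2.imwrite("pics/w1.png",d["img"][:,:,::-1]); print(d["camera_from_world"].round(3).tolist())
E
```

```text
3.125 [0.55439032 0.0254457  0.32574939] [[ 1.     -0.0018 -0.0049]
 [ 0.0049  0.0033  1.    ]
 [-0.0018 -1.      0.0033]] [ 0.659  0.158 -0.85   1.427  0.115  1.61  -0.176]
[[1.0, 0.004, -0.001, -0.554], [-0.004, 0.972, -0.237, 0.039], [-0.0, 0.237, 0.972, -0.53], [0.0, 0.0, 0.0, 1.0]]
```

View pics/w1.png

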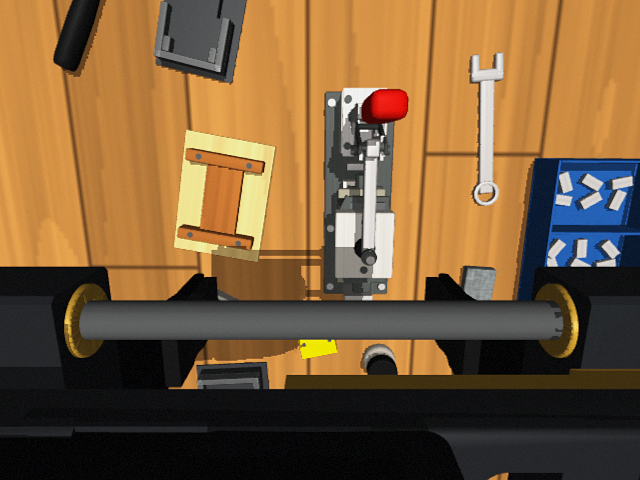

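```bash
python3 - <<'E'
from h import *
d=get_image("wrist"); im=d["img"].astype(int)
m=((im[...,0]>140)&(im[...,1]<70)&(im[...,2]<70)).astype(np.uint8)
ys,xs=np.nonzero(m); print(xs.min(),xs.max(),ys.min(),ys.max())
# top face brightness
print(proj(d,[[.6013,.1122,.237],[.6013,.1122,.157]]))
print(ray(d,[[ (xs.min()+xs.max())/2,ys.min()],[xs.max(),ys.max()-8]],.237))
# rest corners
print(ray(d,[(186,130),(275,146),(258,262),(174,246)],0).round(4), ray(d,[(186,130),(275,146),(258,262),(174,246)],0).mean(0))
# block corners
b=ray(d,[(336,212),(393,212),(393,277),(336,277)],.103);print(b.round(4),b.mean(0))
E
```

```text
372 408 83 111
[[392.7328666  100.39757186]
 [376.90225719 109.01307311]]
[[0.59904453 0.12305582 0.237     ]
 [0.61150435 0.11056397 0.237     ]]
[[ 0.3873  0.0981  0.    ]
 [ 0.4964  0.079   0.    ]
 [ 0.4699 -0.0715  0.    ]
 [ 0.36   -0.0496  0.    ]] [0.42837802 0.0140052  0.        ]
[[ 0.5693  0.0139  0.103 ]
 [ 0.6283  0.014   0.103 ]
 [ 0.6314 -0.057   0.103 ]
 [ 0.5699 -0.057   0.103 ]] [ 0.59971963 -0.02153737  0.103     ]
```

drive_tool(
  increments="23.4 0 43.5 0 0;23.4 0 43.5 0 0;0 20 0 0 60;0 20 0 0 60;0 20 0 0 60;0 20 0 0 60;0 20 0 0 60;0 20 0 0 60;0 10 0 0 60;0 0 0 0 60;0 0 0 0 60",
  squeeze=10,
)

```text
time: 4.6
position: [0.6018, 0.1074, 0.1979]
tool_rot: [-1.57, -0.001, -0.001]
ft_force: [1.0, 0.6, -0.4]
grip_width: 0.762
```

```bash
python3 - <<'E'
from h import *
p,m,s=tool(); print(s["time"],p,m.round(4),s["joint_positions"].round(3),s["grip_width"])
d=get_image("scene"); cv2.imwrite("pics/s2.png",cv2.resize(d["img"][150:400,180:420,::-1],None,fx=2.4,fy=2.4))
d=get_image("wrist"); cv2.imwrite("pics/w2.png",d["img"][:,:,::-1])
E
```

```text
4.6 [0.60181158 0.10735973 0.197925  ] [[ 1.0e+00  1.2e-03  4.0e-04]
 [-4.0e-04  3.0e-04  1.0e+00]
 [ 1.2e-03 -1.0e+00  3.0e-04]] [ 0.477  0.348 -0.877  1.515  0.269  1.404 -0.416] 0.7624806499920405
```

View pics/s2.png

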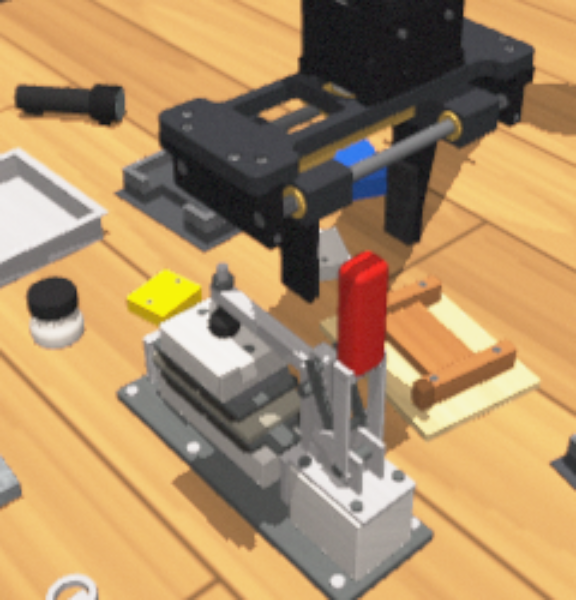

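View pics/w2.png

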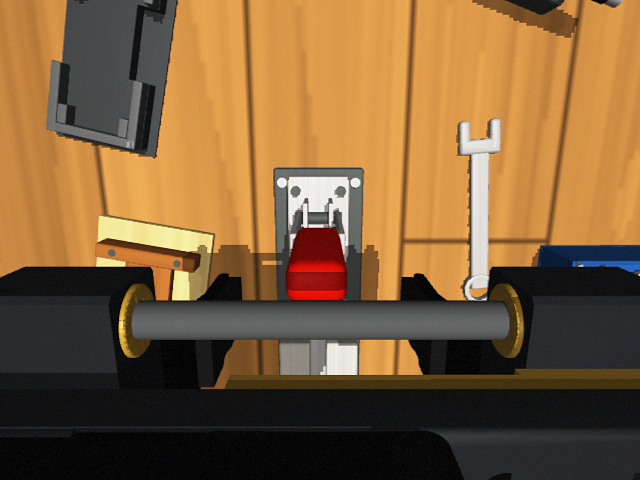

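```bash
python3 - <<'E'
from h import *
p,m,s=tool()
for n in("scene","wrist"):
    d=get_image(n); im=d["img"].astype(int)
    print(n,"tcp",proj(d,p),"tipL",proj(d,p-[.033,0,0]),proj(d,p+[.033,0,0]))
    print("handle top est",proj(d,[[.6013,.1122,.237],[.6013,.1122,.195]]))
    mk=((im[...,0]>140)&(im[...,1]<70)&(im[...,2]<70)).astype(np.uint8)
    k,l,st,c=cv2.connectedComponentsWithStats(mk); i=1+st[1:,4].argmax(); print(st[i],c[i])
E
```

```text
scene tcp [[325.42235255 281.03071868]] tipL [[342.61758962 270.84572893]] [[307.14776804 291.85502166]]
handle top est [[328.82457837 259.57083083]
 [328.15858415 284.32879968]]
[322 255  20  52 790] [331.73417722 279.43417722]
wrist tcp [[321.56080722 271.43959737]] tipL [[256.24886183 271.54633474]] [[386.83505269 271.3329216 ]]
handle top est [[320.56986079 289.80923322]
 [320.44335655 260.42557041]]
[ 288  261   58   39 1834] [315.46728462 280.51199564]
```

drive_tool(
  increments="-2 2 7 0 60;0 0 0 0 100;0 0 0 0 140;0 0 0 0 180;0 0 0 0 200;0 0 0 0 220;0 0 0 0 230;0 0 0 0 230;0 0 0 0 230",
  squeeze=10,
)

```text
time: 5.92
position: [0.5998, 0.1139, 0.1952]
tool_rot: [-1.571, -0.0, -0.001]
ft_force: [2.5, 0.4, -2.0]
grip_width: 0.301
```

```bash
python3 - <<'E'
from h import *
p,m,s=tool(); print(s["time"],p,s["joint_positions"].round(3),s["grip_width"],s["ft_force"])
d=get_image("scene"); cv2.imwrite("pics/s3.png",cv2.resize(d["img"][150:400,180:420,::-1],None,fx=2.4,fy=2.4))
E
```

```text
5.925 [0.59981185 0.11394208 0.1952376 ] [ 0.468  0.348 -0.879  1.52   0.27   1.399 -0.428] 0.3013020086888443 [ 2.45923268  0.36764898 -2.04042334]
```

View pics/s3.png

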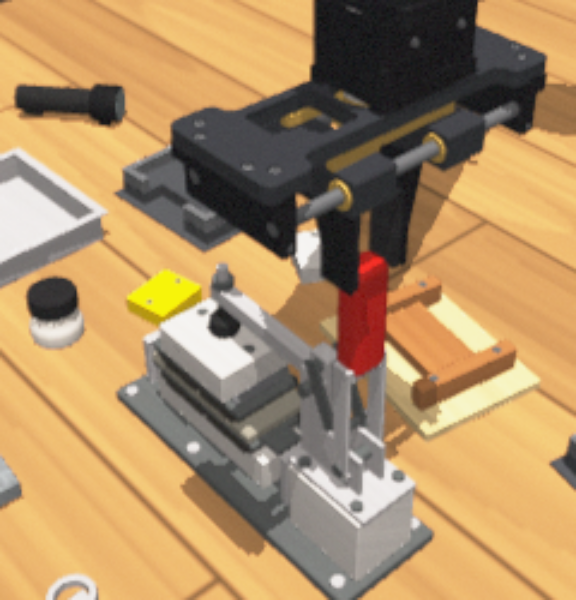

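```bash
python3 - <<'E'
import numpy as np
th=np.r_[0,.05,.1,.15,.2,.27,.35,np.arange(.45,1.80,.1)]
y=129*np.sin(th);z=129*np.cos(th)
print("; ".join(f"0 {-b:.1f} {a:.1f} 0 230" for a,b in zip(np.diff(y),np.diff(z))),len(th)-1,th[-1])
E
```

```text
0 0.2 6.4 0 230; 0 0.5 6.4 0 230; 0 0.8 6.4 0 230; 0 1.1 6.4 0 230; 0 2.1 8.8 0 230; 0 3.1 9.8 0 230; 0 5.0 11.9 0 230; 0 6.2 11.3 0 230; 0 7.3 10.6 0 230; 0 8.3 9.9 0 230; 0 9.3 9.0 0 230; 0 10.1 8.0 0 230; 0 10.9 7.0 0 230; 0 11.5 5.8 0 230; 0 12.0 4.7 0 230; 0 12.4 3.4 0 230; 0 12.7 2.2 0 230; 0 12.9 0.9 0 230; 0 12.9 -0.4 0 230; 0 12.8 -1.7 0 230 20 1.7500000000000004
```

drive_tool(
  increments="0 0 0 0 230; 0 0.2 6.4 0 230; 0 0.5 6.4 0 230; 0 0.8 6.4 0 230; 0 1.1 6.4 0 230; 0 2.1 8.8 0 230; 0 3.1 9.8 0 230; 0 0 0 0 230",
  squeeze=25,
)

```text
time: 6.98
position: [0.5998, 0.1611, 0.1879]
tool_rot: [-1.568, -0.003, -0.0]
ft_force: [4.8, 1.4, 4.2]
grip_width: 0.29
```

```bash
python3 - <<'E'
from h import *
p,m,s=tool(); print(s["time"],p,s["joint_positions"].round(3),s["grip_width"],s["ft_force"])
d=get_image("scene"); cv2.imwrite("pics/s4.png",cv2.resize(d["img"][150:400,180:420,::-1],None,fx=2.4,fy=2.4))
E
```

```text
6.975 [0.59979393 0.16105992 0.18786221] [ 0.387  0.38  -0.886  1.506  0.295  1.393 -0.514] 0.290238459787468 [4.77015543 1.35782379 4.18856635]
```

View pics/s4.png

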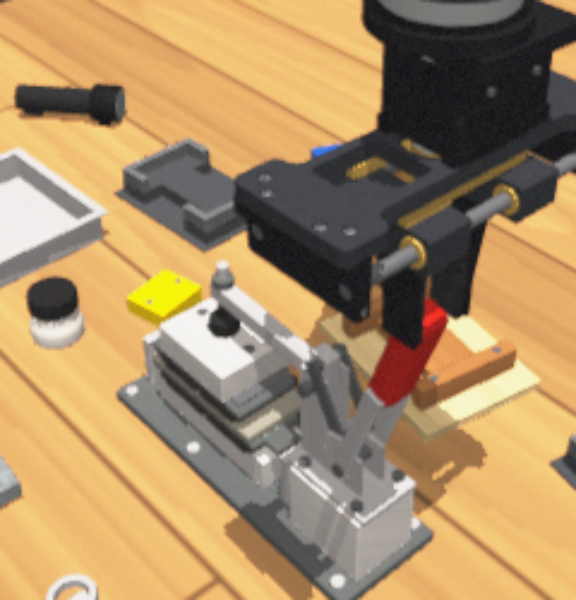

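drive_tool(
  increments="0 5.0 11.9 0 230; 0 6.2 11.3 0 230; 0 7.3 10.6 0 230; 0 8.3 9.9 0 230; 0 9.3 9.0 0 230; 0 10.1 8.0 0 230; 0 10.9 7.0 0 230; 0 11.5 5.8 0 230; 0 12.0 4.7 0 230; 0 12.4 3.4 0 230; 0 12.7 2.2 0 230; 0 12.9 0.9 0 230; 0 12.9 -0.4 0 230; 0 12.8 -1.7 0 230;0 0 0 0 230",
)

```text
time: 8.9
position: [0.5999, 0.2535, 0.0448]
tool_rot: [-1.553, -0.009, -0.0]
ft_force: [8.4, 17.2, -0.5]
grip_width: 0.297
```

```bash
python3 - <<'E'
from h import *
p,m,s=tool(); print(s["time"],p,s["joint_positions"].round(3),s["grip_width"],s["ft_force"])
d=get_image("scene"); cv2.imwrite("pics/s5.png",cv2.resize(d["img"][150:400,180:420,::-1],None,fx=2.4,fy=2.4))
E
```

```text
8.9 [0.59988852 0.2535098  0.04475502] [ 0.196  0.557 -0.837  1.599  0.427  1.167 -0.724] 0.2967050131345543 [ 8.43603714 17.24487362 -0.47909729]
```

View pics/s5.png

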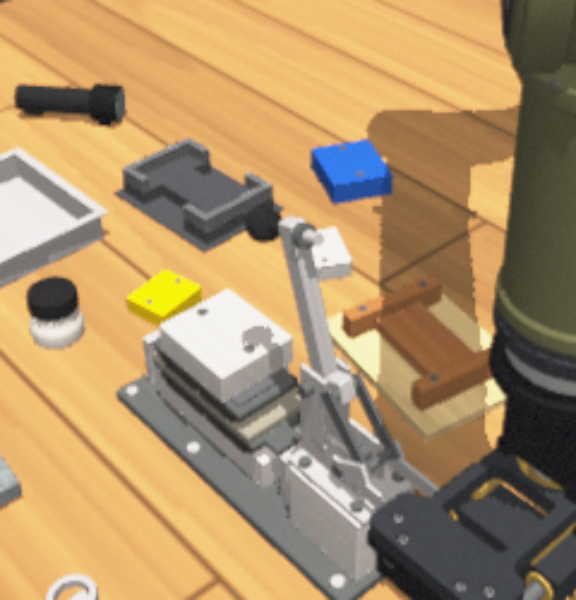

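drive_tool(
  increments="0 0 0 0 180;0 0 0 0 100;0 0 0 0 60;0 0 0 0 0;0 0 0 0 0;0 -20 0 0 0;0 -40 0 0 0;0 -40 0 0 0;0 -40 0 0 0;0 -40 0 0 0;0 -40 0 0 0;0 -40 0 0 0;0 0 0 0 0",
)

```text
time: 10.58
position: [0.6003, 0.2424, 0.3086]
tool_rot: [-1.567, -0.005, -0.006]
ft_force: [-0.1, 0.0, -0.2]
grip_width: 1.001
```

```bash
python3 - <<'E'
from h import *
p,m,s=tool(); print(s["time"],p,m.round(4),s["joint_positions"].round(3),s["grip_width"],s["ft_force"])
d=get_image("scene"); cv2.imwrite("pics/s6.png",d["img"][:,:,::-1])
d=get_image("top"); cv2.imwrite("pics/t6.png",d["img"][:,:,::-1])
E
```

```text
10.575 [0.60034978 0.24243559 0.30861463] [[ 1.0e+00  7.0e-03  2.0e-04]
 [-2.0e-04  3.3e-03  1.0e+00]
 [ 7.0e-03 -1.0e+00  3.3e-03]] [ 0.205  0.408 -0.903  1.234  0.319  1.635 -0.632] 1.0013774037920813 [-0.05508414  0.01499645 -0.21861379]
```

View pics/s6.png

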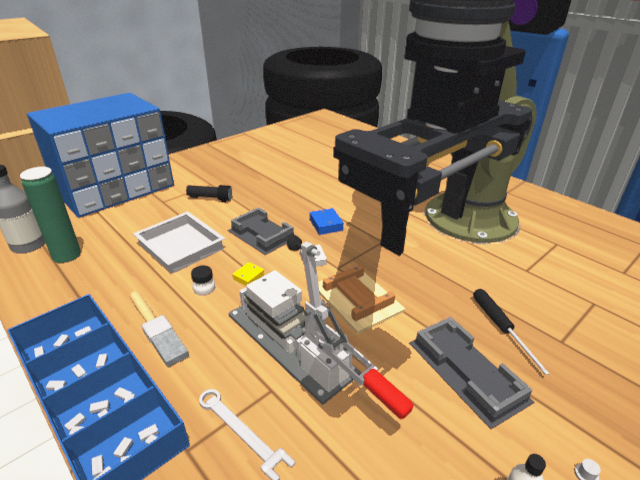

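View pics/t6.png

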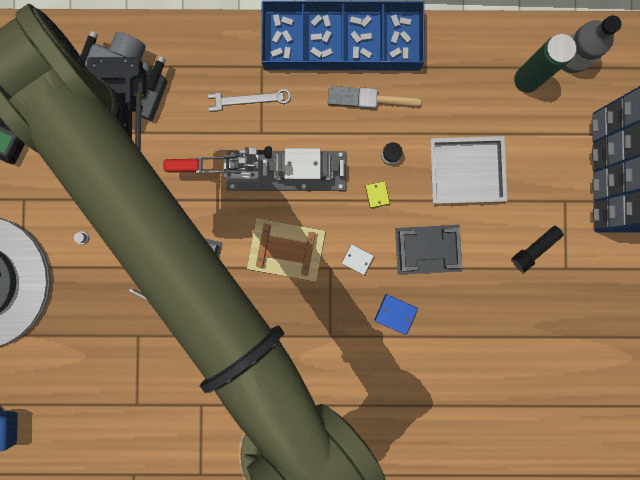

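```bash
python3 - <<'E'
from h import *
t=get_image("top"); s=get_image("scene")
def tri(us,ut):
    a0,a1=ray(s,us,0)[0],ray(s,us,.3)[0]; b0,b1=ray(t,ut,0)[0],ray(t,ut,.3)[0]
    u=a1-a0;v=b1-b0; A=np.c_[u,-v]; k=np.linalg.lstsq(A,b0-a0,rcond=None)[0]
    return ((a0+k[0]*u)+(b0+k[1]*v))/2, np.linalg.norm((a0+k[0]*u)-(b0+k[1]*v))
print(tri((294,243),(268,153)))
for n,d,b in(("a",t,(215,140,355,195)),("b",s,(220,220,420,420))):
    x0,y0,x1,y1=b; cv2.imwrite(f"pics/z{n}.png",cv2.resize(d["img"][y0:y1,x0:x1,::-1],None,fx=(5 if n=="a" else 3),fy=(5 if n=="a" else 3),interpolation=cv2.INTER_NEAREST))
E
```

```text
(array([0.59920562, 0.03793496, 0.22354001]), np.float64(0.0010701252513174158))
```

View pics/za.png

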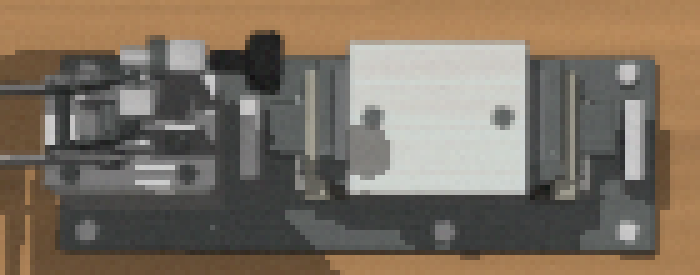

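View pics/zb.png

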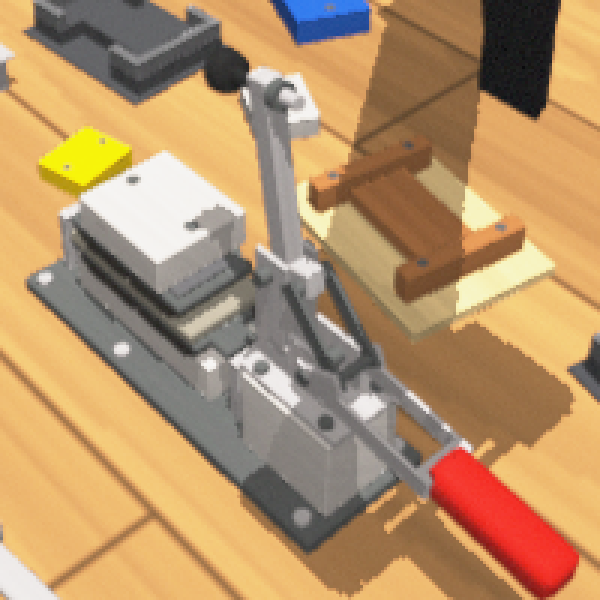

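drive_tool(
  increments="0 0 -44 0 0;0 0 -44 0 0;0 0 -44 0 0;0 0 -44 0 0;0 0 -44 0 0;0 0 -43 0 0;0 0 0 0 0;0 25 0 0 0;0 25 0 0 0;0 25 0 0 0;0 25 0 0 0;0 25 0 0 0;0 0 0 0 0;0 0 0 0 0",
  squeeze=30,
)

```text
time: 12.52
position: [0.5995, -0.0214, 0.1788]
tool_rot: [-1.57, -0.001, -0.0]
ft_force: [0.3, 0.4, 0.1]
grip_width: 0.999
```

```bash
cat > look.py <<'E'
from h import *
import sys
p,m,s=tool(); print(s["time"],p.round(4),m.round(3).tolist(),s["joint_positions"].round(3),"gw",round(s["grip_width"]*87,1),s["ft_force"].round(1))
for a in sys.argv[2:]:
    d=get_image(a); cv2.imwrite(f"pics/{a}_{sys.argv[1]}.png",d["img"][:,:,::-1])
    np.savez(f"pics/{a}_{sys.argv[1]}.npz",**d)
E
python3 look.py b1 scene wrist
```

```text
12.525 [ 0.5995 -0.0214  0.1788] [[1.0, 0.0, -0.0], [0.0, 0.0, 1.0], [0.0, -1.0, 0.0]] [ 0.669  0.318 -0.828  1.571  0.237  1.357 -0.184] gw 86.9 [0.3 0.4 0.1]
```

View pics/scene_b1.png

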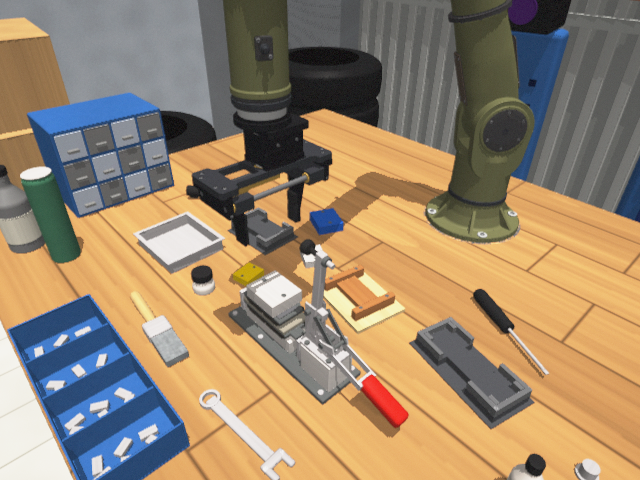

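View pics/wrist_b1.png

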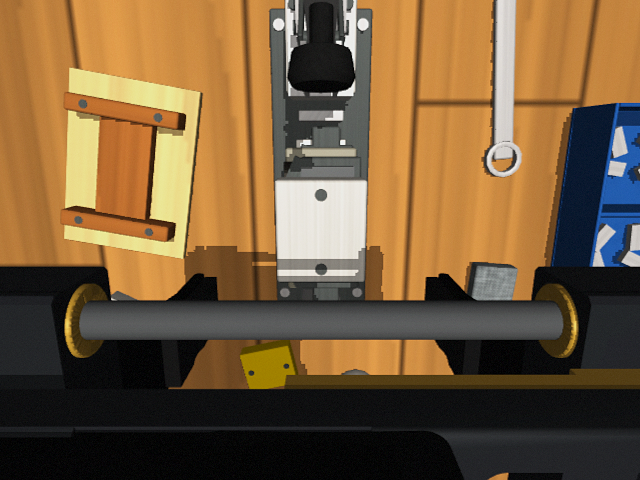

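drive_tool(
  increments="0 25 0 0 0;0 25 0 0 0;0 25 0 0 0;0 15 0 0 0;0 6 0 0 0;0 0 0 0 0;0 0 0 0 40;0 0 0 0 70;0 0 0 0 90;0 0 0 0 110;0 0 0 0 130;0 0 0 0 130;0 0 0 0 130",
  squeeze=30,
)

```text
time: 14.25
position: [0.5993, -0.0221, 0.0821]
tool_rot: [-1.571, 0.0, -0.0]
ft_force: [0.5, -0.6, 0.2]
grip_width: 0.493
```

```bash
python3 look.py b2 scene
```

```text
14.25 [ 0.5993 -0.0221  0.0821] [[1.0, -0.0, 0.0], [-0.0, -0.0, 1.0], [-0.0, -1.0, -0.0]] [ 0.644  0.396 -0.799  1.687  0.303  1.187 -0.232] gw 42.9 [ 0.5 -0.6  0.2]
```

View pics/scene_b2.png

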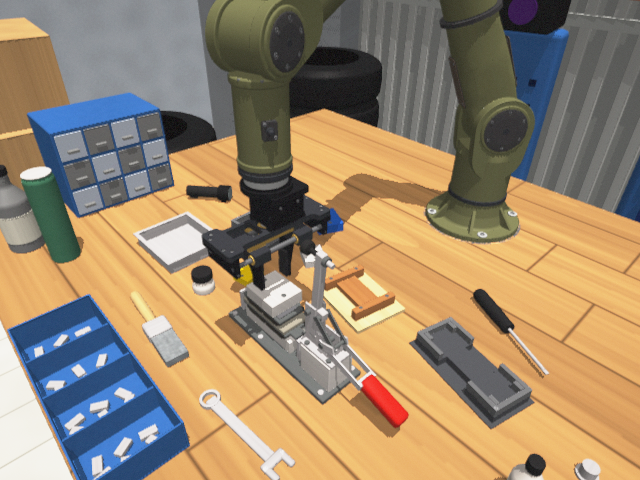

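```bash
python3 - <<'E'
from h import *
p,m,s=tool()
d=get_image("scene")
print(proj(d,[p,p+[.0215,0,0],p-[.0215,0,0]]), proj(d,[[.6,-.021,.103],[.6,-.021,.079]]))
cv2.imwrite("pics/s7.png",cv2.resize(d["img"][190:390,180:400,::-1],None,fx=3,fy=3))
d=get_image("wrist");cv2.imwrite("pics/w7.png",d["img"][:,:,::-1])
E
```

```text
[[272.42537202 296.65328284]
 [262.07810075 302.52528709]
 [282.44620334 290.96653099]] [[271.89139212 287.67714289]
 [272.5894444  298.59015135]]
```

View pics/s7.png

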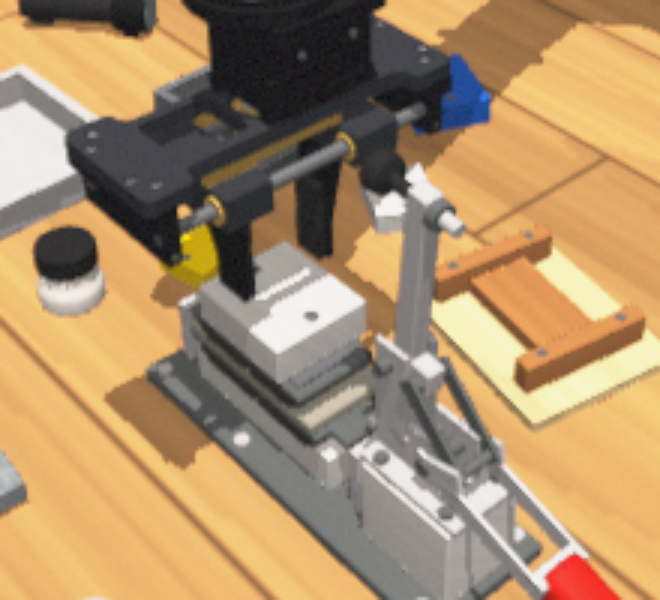

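View pics/w7.png

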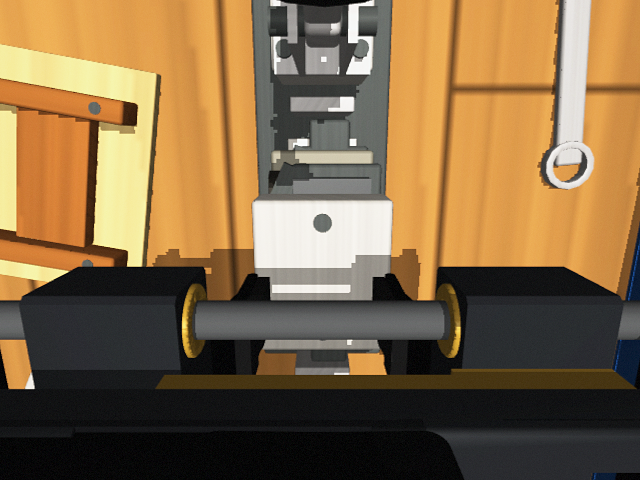

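```bash
python3 - <<'E'
from h import *
d=dict(np.load("pics/scene_b1.npz"))
p=np.array([.5995,-.0214,.1788])
for dz in(0,.01,.02,.03): print(dz,proj(d,[p+[.0435,0,dz],p+[.0435+.015,0,dz],p+[-.0435,0,dz]]).round(1).tolist())
im=d["img"]; cv2.imwrite("pics/s8.png",cv2.resize(im[150:300,180:380,::-1],None,fx=4,fy=4,interpolation=cv2.INTER_NEAREST))
E
```

```text
0 [[246.5, 261.6], [238.2, 265.7], [291.2, 239.6]]
0.01 [[246.0, 256.3], [237.5, 260.4], [291.0, 234.5]]
0.02 [[245.4, 250.8], [236.9, 254.9], [290.8, 229.3]]
0.03 [[244.9, 245.3], [236.3, 249.3], [290.7, 224.0]]
```

View pics/s8.png

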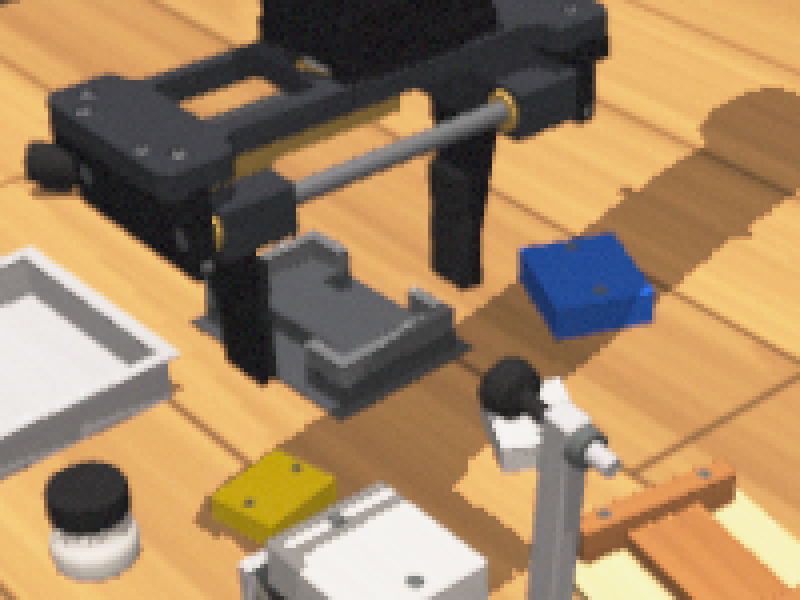

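```bash
python3 - <<'E'
from h import *
d=dict(np.load("pics/wrist_b1.npz"))
p=np.array([.5995,-.0214,.1788])
M=d["camera_from_world"]; print("cam pos",-M[:3,:3].T@M[:3,3])
for dz in(0,.01,.02,.03,.04): print(dz,proj(d,[p+[-.0435,.0095,dz],p+[-.0435,-.0095,dz],p+[-.0585,.0095,dz]]).round(1).tolist())
cv2.imwrite("pics/w8.png",cv2.resize(d["img"][250:410,20:260,::-1],None,fx=3.3,fy=3.3,interpolation=cv2.INTER_NEAREST)*1)
g=np.clip(d["img"][250:410,20:260,::-1].astype(float)*3,0,255).astype(np.uint8)
cv2.imwrite("pics/w8.png",cv2.resize(g,None,fx=3.3,fy=3.3,interpolation=cv2.INTER_NEAREST))
E
```

```text
cam pos [0.59912234 0.04355067 0.37718856]
0 [[233.9, 252.9], [235.8, 288.7], [203.9, 253.0]]
0.01 [[229.6, 258.6], [231.7, 296.0], [198.1, 258.6]]
0.02 [[224.9, 264.8], [227.2, 303.9], [191.8, 264.9]]
0.03 [[219.7, 271.7], [222.2, 312.8], [184.8, 271.8]]
0.04 [[213.9, 279.5], [216.7, 322.6], [176.9, 279.5]]
```

View pics/w8.png

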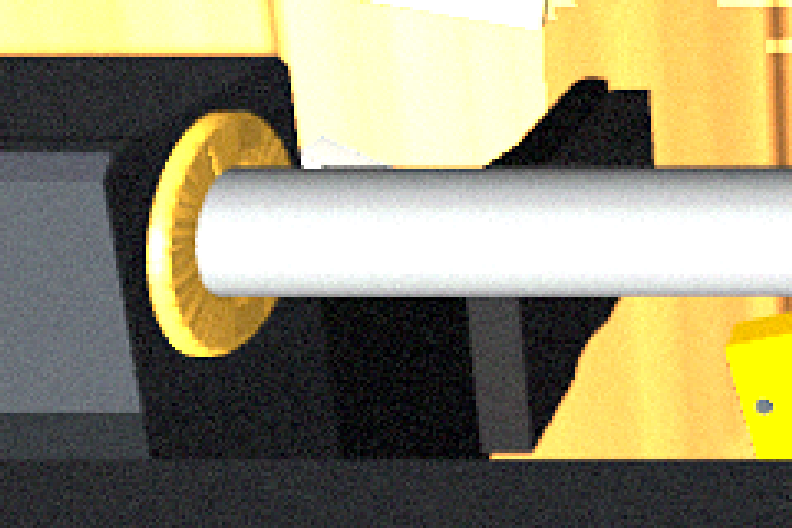

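```bash
python3 - <<'E'
from h import *
d=dict(np.load("pics/scene_b1.npz"))
for th in(1.4,1.5,1.6,1.7,1.8,1.85):
    for r in(.072,.152): print(th,r,proj(d,[.6,.113+r*np.sin(th),.085+r*np.cos(th)]).round(1),end=" ")
    print()
im=d["img"].astype(int);mk=((im[...,0]>140)&(im[...,1]<70)&(im[...,2]<70)).astype(np.uint8)
ys,xs=np.nonzero(mk); pts=np.c_[xs,ys]; print(cv2.minAreaRect(pts.astype(np.int32)))
cv2.imwrite("pics/s9.png",cv2.resize(d["img"][280:440,280:440,::-1],None,fx=4,fy=4,interpolation=cv2.INTER_NEAREST))
E
```

```text
1.4 0.072 [[363.2 363.5]] 1.4 0.152 [[410.2 393.4]] 
1.5 0.072 [[363.4 367.3]] 1.5 0.152 [[409.9 401.8]] 
1.6 0.072 [[363.1 370.8]] 1.6 0.152 [[408.7 409.3]] 
1.7 0.072 [[362.5 374. ]] 1.7 0.152 [[406.6 415.8]] 
1.8 0.072 [[361.5 376.7]] 1.8 0.152 [[403.6 421.2]] 
1.85 0.072 [[360.9 377.9]] 1.85 0.152 [[401.9 423.6]] 
((383.8323059082031, 400.19329833984375), (56.919002532958984, 17.804853439331055), 47.29060745239258)
```

View pics/s9.png

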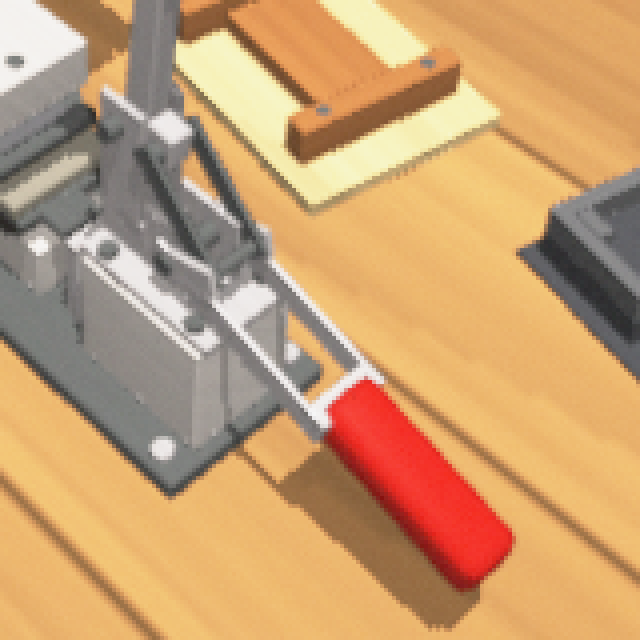

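```bash
python3 - <<'E'
from h import *
d=get_image("wrist"); p,m,s=tool(); w=s["grip_width"]*.087/2
for dz in(0,.01,.02,.03,.04): print(dz,proj(d,[p+[-w,.0095,dz],p+[-w,-.0095,dz],p+[w,.0095,dz]]).round(1).tolist())
g=np.clip(d["img"][255:405,180:460,::-1].astype(float)*3,0,255).astype(np.uint8)
cv2.imwrite("pics/w9.png",cv2.resize(g,None,fx=2.8,fy=2.8,interpolation=cv2.INTER_NEAREST))
E
```

```text
0 [[279.0, 253.3], [279.9, 289.1], [363.9, 253.2]]
0.01 [[276.9, 259.0], [278.0, 296.4], [366.0, 258.9]]
0.02 [[274.6, 265.3], [275.8, 304.4], [368.4, 265.1]]
0.03 [[272.1, 272.2], [273.4, 313.3], [371.0, 272.1]]
0.04 [[269.3, 280.0], [270.7, 323.2], [374.0, 279.9]]
```

View pics/w9.png

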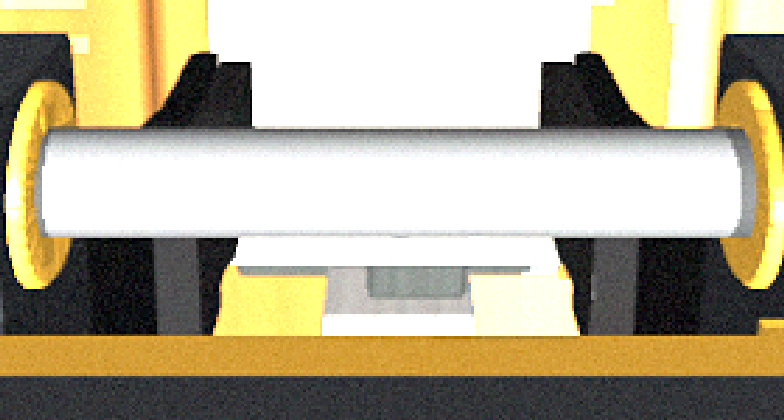

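drive_tool(
  increments="0 -5 0 0 80;0 -5 0 0 30;0 0 0 0 0;0 0 0 0 0;0 0 0 0 0;0 0 0 0 0;0 10 0 0 0;0 10 0 0 0;0 10 0 0 0;0 10 0 0 0;0 5 0 0 0;0 0 0 0 0",
)

```text
time: 15.95
position: [0.599, -0.0221, 0.0466]
tool_rot: [-1.571, 0.001, 0.0]
ft_force: [0.0, 0.0, -0.7]
grip_width: 1.0
```

```bash
python3 look.py b3 scene wrist; python3 -c "
import cv2
i=cv2.imread('pics/scene_b3.png');cv2.imwrite('pics/s10.png',cv2.resize(i[170:370,180:400],None,fx=3,fy=3))"
```

```text
15.95 [ 0.599  -0.0221  0.0466] [[1.0, -0.001, 0.0], [-0.0, 0.0, 1.0], [-0.001, -1.0, 0.0]] [ 0.628  0.433 -0.783  1.72   0.333  1.128 -0.254] gw 87.0 [ 0.   0.  -0.7]
```

View pics/s10.png

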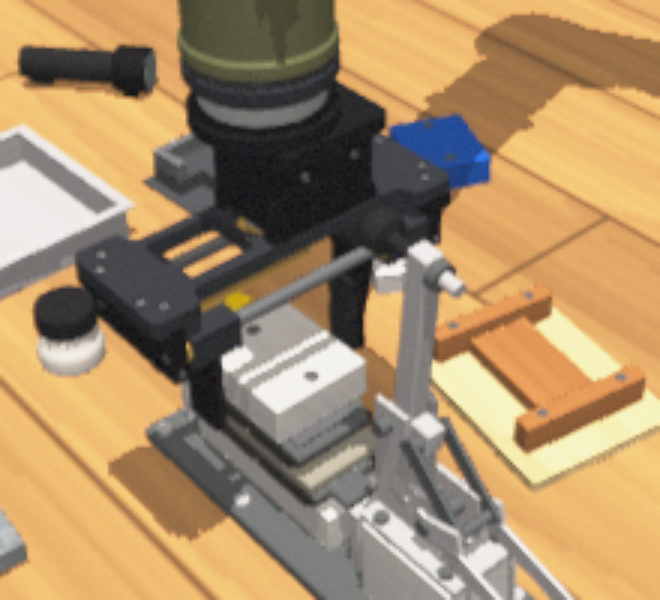

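View pics/wrist_b3.png

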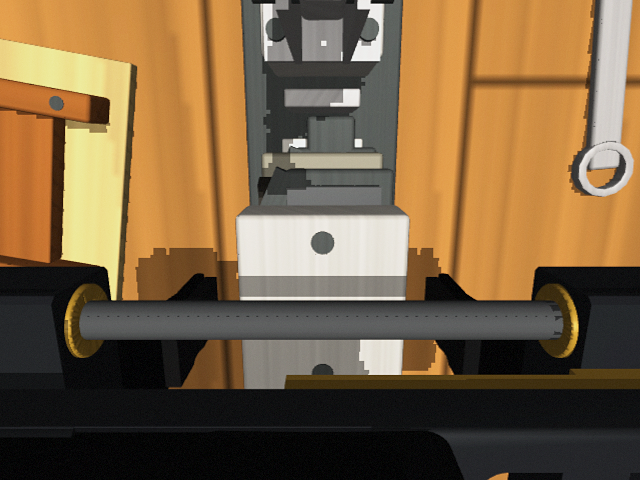

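```bash
python3 - <<'E'
from h import *
d=dict(np.load("pics/wrist_b3.npz"))
print(ray(d,[(240,214),(407,214),(322,243),(322,372)],.103).round(4))
d=dict(np.load("pics/scene_b3.npz"))
print(proj(d,[[.631,-.057,.103],[.631,.015,.103],[.569,.015,.103],[.631,-.022,.103]])*3-[540,510])
E
```

```text
[[ 0.5707  0.0175  0.103 ]
 [ 0.6292  0.0174  0.103 ]
 [ 0.5994  0.0069  0.103 ]
 [ 0.5994 -0.0445  0.103 ]]
[[191.1801235  345.84364235]
 [270.75055633 413.01797447]
 [361.18971093 360.30611094]
 [228.65970045 377.48435938]]
```

drive_tool(
  increments="0 0 2 0 40;0 0 0 0 80;0 0 0 0 110;0 0 0 0 130;0 0 0 0 130;0 0 0 0 130;0 -3 0 0 130;0 -5 0 0 130;0 -10 0 0 130",
  squeeze=35,
)

```text
time: 17.18
position: [0.5986, -0.0202, 0.065]
tool_rot: [-1.571, 0.002, 0.001]
ft_force: [1.7, -0.3, -2.5]
grip_width: 0.707
```

```bash
python3 look.py b4 scene wrist; python3 -c "
import cv2
i=cv2.imread('pics/scene_b4.png');cv2.imwrite('pics/s11.png',cv2.resize(i[170:370,180:400],None,fx=3,fy=3))"
```

```text
17.175 [ 0.5986 -0.0202  0.065 ] [[1.0, -0.001, 0.001], [-0.001, 0.0, 1.0], [-0.001, -1.0, 0.0]] [ 0.634  0.413 -0.792  1.704  0.317  1.159 -0.245] gw 61.5 [ 1.7 -0.3 -2.5]
```

View pics/s11.png

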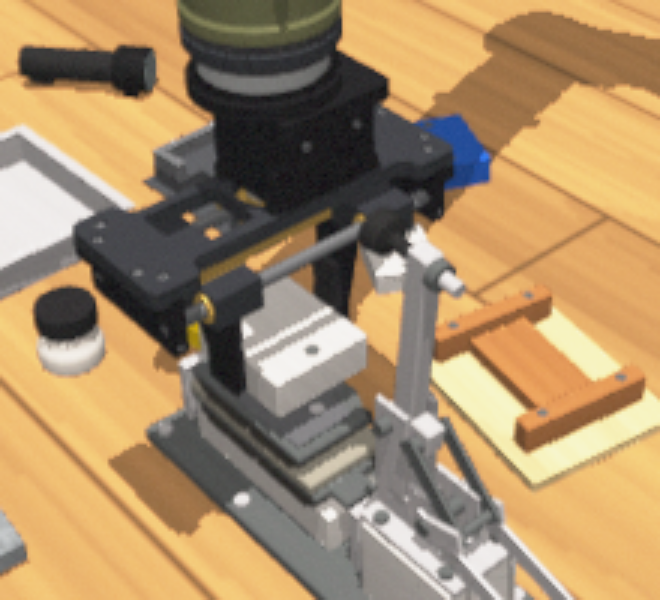

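```bash
python3 - <<'E'
from h import *
def board(d,name):
    hsv=cv2.cvtColor(d["img"],cv2.COLOR_RGB2HSV)
    return hsv
for f in("wrist_b1","wrist_b3","top"):
    d=dict(np.load(f"pics/{f}.npz")) if f!="top" else get_image("top")
    hsv=cv2.cvtColor(d["img"],cv2.COLOR_RGB2HSV)
    r=proj(d,[.43,.015,.02])[0].astype(int); print(f,r)
    if f=="top": print(hsv[235,262],hsv[250,290],hsv[250,264],hsv[300,300])
    else:
        for q in [(90,90),(125,180),(130,110),(220,200)]: print(q,hsv[q[1],q[0]])
E
```

```text
wrist_b1 [123 173]
(90, 90) [ 26 102 234]
(125, 180) [ 14 189 198]
(130, 110) [ 14 192 199]
(220, 200) [ 15 171 194]
wrist_b3 [ 12 191]
(90, 90) [ 27  98 237]
(125, 180) [ 22 129  71]
(130, 110) [ 18 124  74]
(220, 200) [ 15 172 157]
top [286 250]
[ 13 136 165] [ 13 142 165] [ 13 142 160] [ 15 124 146]
```

```bash
python3 - <<'E'
from h import *
dt=get_image("top"); np.savez("pics/topx.npz",**dt); print(ctrl.get_state()["position"])
for f in("wrist_b1","topx"):
    d=dict(np.load(f"pics/{f}.npz"))
    hsv=cv2.cvtColor(d["img"],cv2.COLOR_RGB2HSV); 
    m=((hsv[...,0]>=20)&(hsv[...,0]<=32)&(hsv[...,1]>50)&(hsv[...,1]<170)&(hsv[...,2]>100)).astype(np.uint8)
    k,l,st,c=cv2.connectedComponentsWithStats(m)
    r=proj(d,[.43,.015,.02])[0]
    L=[i for i in range(1,k) if st[i,4]>40 and np.hypot(*(c[i]-r))<90]
    mm=np.isin(l,L).astype(np.uint8); ys,xs=np.nonzero(mm)
    rect=cv2.minAreaRect(np.c_[xs,ys].astype(np.float32)); b=cv2.boxPoints(rect)
    for z in(0,.006,.012):
        P=ray(d,b,z)[:,:2]; e=[np.linalg.norm(P[i]-P[i-1]).round(4) for i in range(4)]
        v=[np.degrees(np.arctan2(*(P[i]-P[i-1])[::-1])).round(1) for i in range(4)]
        print(f,z,rect,P.mean(0).round(4),e,v)
d=dict(np.load("pics/wrist_b1.npz"))
# batten ends (top, z .031): far batten corners, near batten corners
pts=[(64,92),(186,112),(186,129),(65,108), (62,207),(176,224),(174,241),(62,225)]
P=ray(d,pts,.031); print(P.round(4)); print(P[:,:2].mean(0))
E
```

```text
[ 0.59952669 -0.02019692  0.06556494]
wrist_b1 0 ((126.22381591796875, 162.81784057617188), (133.1986846923828, 178.1934356689453), 5.856013774871826) [0.4238 0.0186] [np.float64(0.1249), np.float64(0.1616), np.float64(0.113), np.float64(0.1616)] [np.float64(173.8), np.float64(75.6), np.float64(-5.6), np.float64(-100.2)]
wrist_b1 0.006 ((126.22381591796875, 162.81784057617188), (133.1986846923828, 178.1934356689453), 5.856013774871826) [0.4266 0.019 ] [np.float64(0.123), np.float64(0.159), np.float64(0.1112), np.float64(0.1591)] [np.float64(173.8), np.float64(75.6), np.float64(-5.6), np.float64(-100.2)]
wrist_b1 0.012 ((126.22381591796875, 162.81784057617188), (133.1986846923828, 178.1934356689453), 5.856013774871826) [0.4293 0.0194] [np.float64(0.121), np.float64(0.1565), np.float64(0.1094), np.float64(0.1565)] [np.float64(173.8), np.float64(75.6), np.float64(-5.6), np.float64(-100.2)]
topx 0 ((277.3599853515625, 248.01998901367188), (53.307865142822266, 51.608455657958984), 10.304845809936523) [0.4358 0.0358] [np.float64(0.1139), np.float64(0.1104), np.float64(0.1143), np.float64(0
[... 200 characters left out ...]
0.4356 0.0354] [np.float64(0.1133), np.float64(0.1099), np.float64(0.1138), np.float64(0.1098)] [np.float64(79.8), np.float64(-9.9), np.float64(-100.2), np.float64(169.9)]
topx 0.012 ((277.3599853515625, 248.01998901367188), (53.307865142822266, 51.608455657958984), 10.304845809936523) [0.4354 0.035 ] [np.float64(0.1128), np.float64(0.1094), np.float64(0.1132), np.float64(0.1093)] [np.float64(79.8), np.float64(-9.9), np.float64(-100.2), np.float64(169.9)]
[[ 0.3956  0.0798  0.031 ]
 [ 0.4914  0.0646  0.031 ]
 [ 0.4904  0.0514  0.031 ]
 [ 0.3946  0.0677  0.031 ]
 [ 0.38   -0.0126  0.031 ]
 [ 0.4755 -0.0274  0.031 ]
 [ 0.4725 -0.0424  0.031 ]
 [ 0.3777 -0.0282  0.031 ]]
[0.43472105 0.01911105]
```

drive_tool(
  increments="0 -25 0 0 130;0 -25 -10 0 130;0 -20 -20 0 130;-30 0 -20 0 130;-40 0 -10 0 130;-40 0 0 0 130;-40 0 0 0 130;-16 0 0 0 130;0 0 0 0 130;0 0 0 0 130",
)

```text
time: 18.62
position: [0.4341, -0.0799, 0.1354]
tool_rot: [-1.571, -0.001, -0.001]
ft_force: [0.5, 0.7, -1.8]
grip_width: 0.711
```

```bash
python3 look.py b5 wrist
```

```text
18.625 [ 0.4341 -0.0799  0.1354] [[1.0, 0.001, 0.0], [-0.0, -0.0, 1.0], [0.001, -1.0, -0.0]] [ 0.981 -0.091 -0.807  1.986 -0.07   1.218  0.2  ] gw 61.9 [ 0.5  0.7 -1.8]
```

View pics/wrist_b5.png

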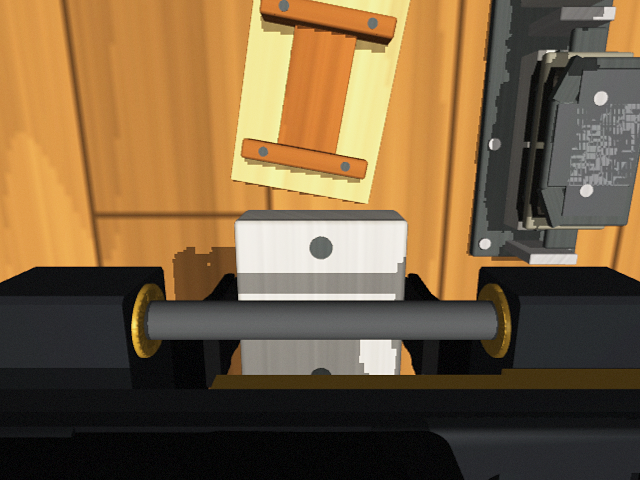

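```bash
python3 - <<'E'
from h import *
d=dict(np.load("pics/wrist_b5.npz"))
P=ray(d,[(284,5),(372,23),(345,167),(263,152)],.031); print(P.round(4),P.mean(0)); 
v=P[0]+P[1]-P[2]-P[3]; print("long ang",np.degrees(np.arctan2(v[1],v[0])), np.linalg.norm(v)/2)
v=P[1]+P[2]-P[0]-P[3]; print("batten ang",np.degrees(np.arctan2(v[1],v[0])))
Q=ray(d,[(240,220),(404,220),(321,247)],.1354+.0564); print(Q.round(4))
Q=ray(d,[(237,211),(406,211)],.1354+.0324); print(Q.round(4))
print(ray(d,[(232,179),(367,203)],.01))
E
```

```text
[[ 0.4096  0.0713  0.031 ]
 [ 0.4683  0.0605  0.031 ]
 [ 0.4515 -0.0348  0.031 ]
 [ 0.3924 -0.0241  0.031 ]] [0.43045408 0.0182457  0.031     ]
long ang 79.88093244501712 0.09681171394544803
batten ang -10.373911055387353
[[ 0.4054 -0.0424  0.1918]
 [ 0.4628 -0.0425  0.1918]
 [ 0.4337 -0.0522  0.1918]]
[[ 0.3996 -0.0434  0.1678]
 [ 0.4684 -0.0434  0.1678]]
[[ 0.3646151  -0.04532382  0.01      ]
 [ 0.47059418 -0.06430522  0.01      ]]
```

drive_tool(
  increments="-1 0 30 0 130;-1 0 30 0 130;-1 0 36 0 130;0 0 0 5 130;0 0 0 5.1 130;0 30 0 0 130;0 30 0 0 130;0 30 0 0 130;0 20 0 0 130;0 0 0 0 130;0 0 0 0 130",
)

```text
time: 20.05
position: [0.4314, 0.0165, 0.0259]
tool_rot: [-1.565, 0.138, -0.139]
ft_force: [0.6, -0.1, -2.2]
grip_width: 0.706
```

```bash
python3 look.py b6 scene wrist; python3 -c "
import cv2
i=cv2.imread('pics/scene_b6.png');cv2.imwrite('pics/s12.png',cv2.resize(i[170:370,220:440],None,fx=3,fy=3))"
```

```text
20.05 [0.4314 0.0165 0.0259] [[0.984, 0.001, 0.175], [-0.175, 0.001, 0.984], [0.001, -1.0, 0.001]] [ 0.897  0.069 -1.005  2.125  0.07   0.979 -0.322] gw 61.4 [ 0.6 -0.1 -2.2]
```

View pics/s12.png

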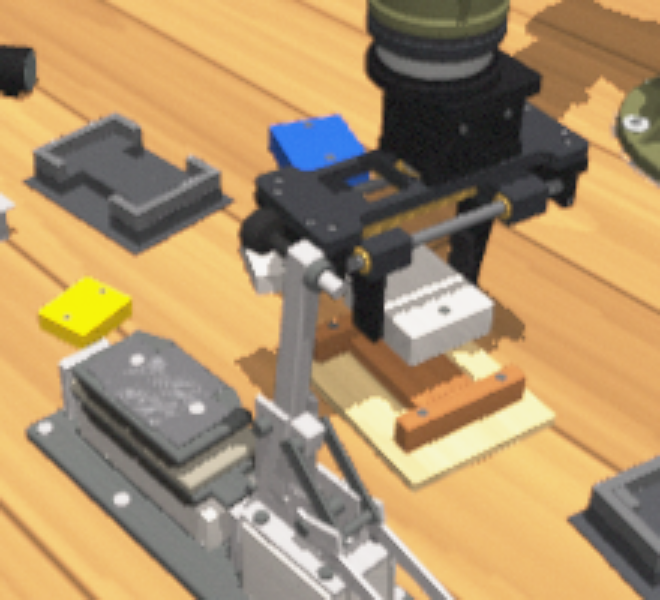

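View pics/wrist_b6.png

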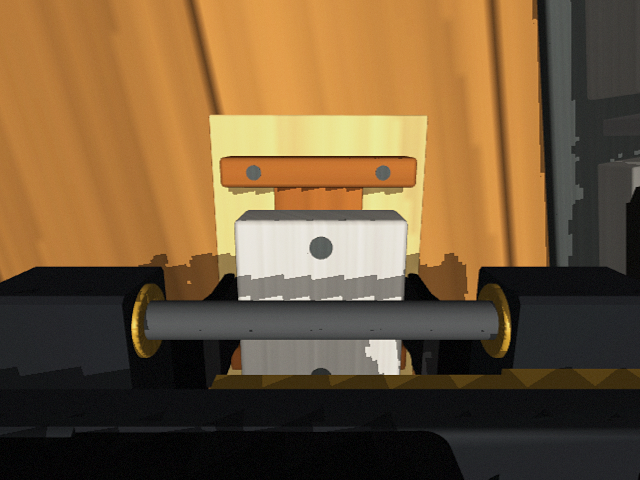

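```bash
python3 - <<'E'
from h import *
d=dict(np.load("pics/wrist_b6.npz")); p=np.array([.4314,.0165,.0259]); a=np.radians(79.9)
X=np.array([np.cos(a),np.sin(a)]); Y=np.array([-X[1],X[0]])
for z,pts in((.031,[(253,173),(383,173)]),(.031,[(222,187),(414,187)]),(.0823,[(240,220),(404,220)]),(.0583,[(238,212),(406,212)]),(.01,[(210,115),(427,116)])):
    P=ray(d,pts,z)[:,:2]-p[:2]; print(z,(P@X).round(4),(P@Y).round(4))
E
```

```text
0.031 [0.0494 0.0493] [ 0.0316 -0.0289]
0.031 [0.0429 0.0428] [ 0.0464 -0.0436]
0.0823 [0.0371 0.037 ] [ 0.0286 -0.029 ]
0.0583 [0.0358 0.0357] [ 0.034  -0.0347]
0.01 [0.0764 0.0758] [ 0.0553 -0.053 ]
```

drive_tool(
  increments="-1.3 15 0 0 130;0 12 0 0 130;0 6 0 0 130;0 2 0 0 130;0 0 0 0 130;0 0 0 0 130",
)

```text
time: 20.9
position: [0.4294, 0.0161, -0.0096]
tool_rot: [-1.567, 0.138, -0.139]
ft_force: [-0.1, 0.1, -2.7]
grip_width: 0.713
```

Not yet touching; nudge down.

drive_tool(
  increments="0 1 0 0 130;0 0.7 0 0 130;0 0 0 0 130",
)

```text
time: 21.28
position: [0.4293, 0.016, -0.0108]
tool_rot: [-1.567, 0.139, -0.139]
ft_force: [-2.7, -0.0, 6.4]
grip_width: 0.706
```

drive_tool(
  increments="0 0 0 0 100;0 0 0 0 60;0 0 0 0 30;0 0 0 0 0;0 0 0 0 0;0 -15 0 0 0;0 -30 0 0 0;0 -40 0 0 0;0 -40 0 0 0;0 -40 0 0 0;0 0 0 0 0",
)

```text
time: 22.65
position: [0.4314, 0.0159, 0.1562]
tool_rot: [-1.568, 0.134, -0.144]
ft_force: [-0.6, -0.6, -0.8]
grip_width: 0.998
```

```bash
python3 look.py b7 scene wrist; python3 -c "
import cv2
i=cv2.imread('pics/scene_b7.png');cv2.imwrite('pics/s13.png',cv2.resize(i[200:400,220:440],None,fx=3,fy=3))"
```

```text
22.65 [0.4314 0.0159 0.1562] [[0.984, 0.006, 0.176], [-0.176, -0.003, 0.984], [0.006, -1.0, -0.002]] [ 0.969 -0.179 -0.957  1.977 -0.151  1.266 -0.112] gw 86.8 [-0.6 -0.6 -0.8]
```

View pics/s13.png

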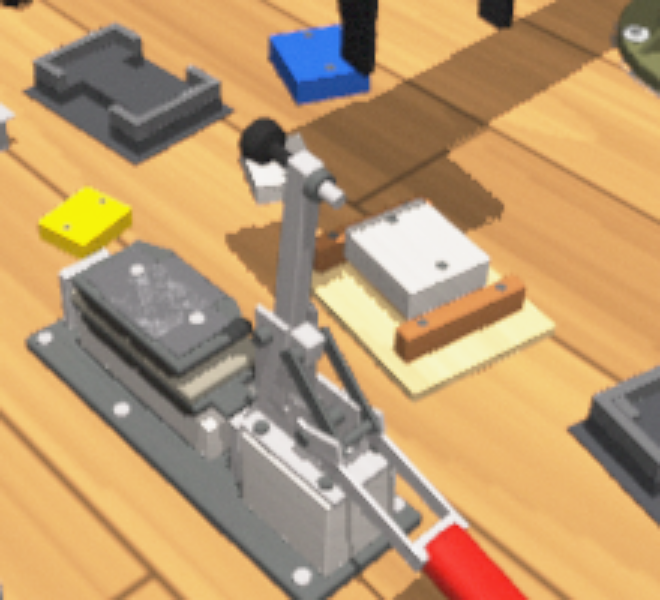

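View pics/wrist_b7.png

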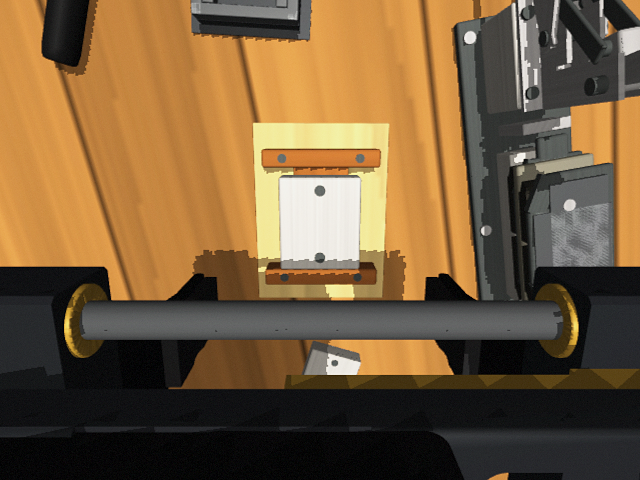

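```bash
python3 - <<'E'
from h import *
d=dict(np.load("pics/wrist_b7.npz"))
A=ray(d,[(281,158),(360,158),(285,278),(357,278)],.031)[:,:2]; B=ray(d,[(320,190.5),(319.5,258)],.045)[:,:2]
print(A.mean(0),B.mean(0),A.mean(0)-B.mean(0))
# fixture/stack outlook: inner pad screws (570,205)
E
```

```text
[0.43036051 0.01793794] [0.42937418 0.01713776] [0.00098633 0.00080018]
```

drive_tool(
  increments="0 0 0 -5.1 0;0 0 0 -5.05 0;10 0 -35 0 0;25 0 -40 0 0;40 0 -41 0 0;40 0 0 0 0;40 0 0 0 0;13 0 0 0 0;0 0 0 0 0;0 0 0 0 0",
)

```text
time: 24.0
position: [0.5957, -0.0996, 0.1531]
tool_rot: [-1.571, 0.0, 0.002]
ft_force: [-0.1, 0.0, 0.2]
grip_width: 1.001
```

```bash
python3 look.py c1 wrist top
```

```text
24.0 [ 0.5957 -0.0996  0.1531] [[1.0, -0.002, -0.001], [0.001, -0.001, 1.0], [-0.002, -1.0, -0.001]] [ 0.836  0.367 -0.89   1.592  0.292  1.324 -0.092] gw 87.1 [-0.1  0.   0.2]
```

View pics/wrist_c1.png

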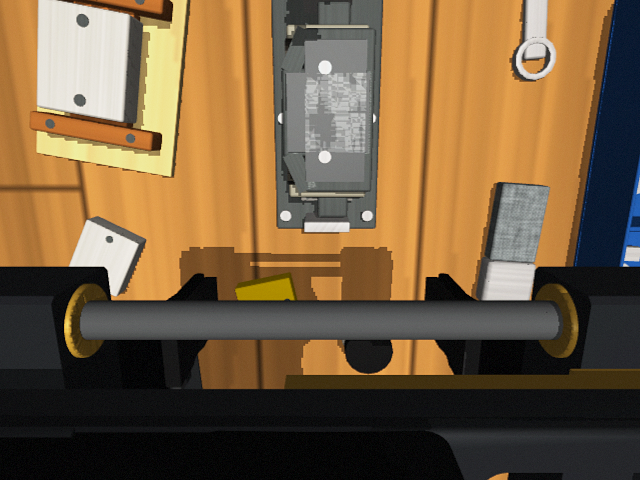

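View pics/top_c1.png

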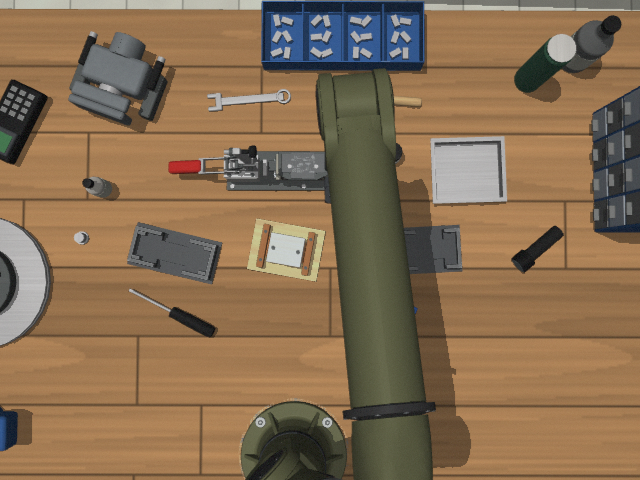

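```bash
python3 - <<'E'
from h import *
d=dict(np.load("pics/wrist_c1.npz"))
print(ray(d,[(325,67.5),(324.5,157)],.079).round(4))
print(ray(d,[(281,28),(373,29),(371,190),(287,190)],.079).round(4))
g=np.clip(d["img"][0:240,250:400,::-1].astype(float)*1.6,0,255).astype(np.uint8)
cv2.imwrite("pics/w12.png",cv2.resize(g,None,fx=2.5,fy=2.5,interpolation=cv2.INTER_NEAREST))
E
```

```text
[[ 0.5979  0.0082  0.079 ]
 [ 0.5977 -0.046   0.079 ]]
[[ 0.5712  0.0305  0.079 ]
 [ 0.6269  0.0299  0.079 ]
 [ 0.6285 -0.0674  0.079 ]
 [ 0.573  -0.0674  0.079 ]]
```

View pics/w12.png

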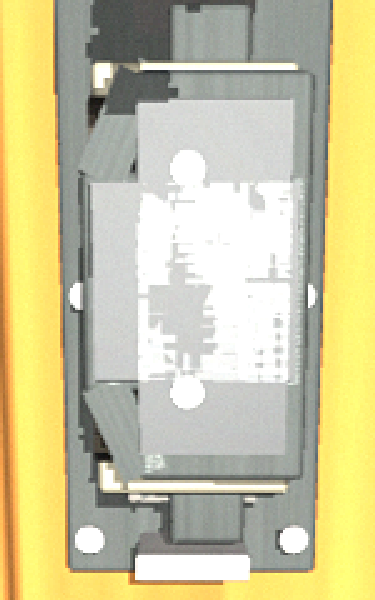

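drive_tool(
  increments="2 0 30 0 0;2 0 44 0 0;0 20 0 0 0;0 25 0 0 0;0 25 0 0 0;0 25 0 0 0;0 20 0 0 0;0 11 0 0 0;0 0 0 0 0;0 0 0 0 0",
)

```text
time: 25.35
position: [0.6018, -0.0257, 0.0283]
tool_rot: [-1.571, -0.001, -0.001]
ft_force: [-0.0, 0.6, -0.3]
grip_width: 1.001
```

```bash
python3 look.py c2 wrist scene; python3 -c "
import cv2
i=cv2.imread('pics/scene_c2.png');cv2.imwrite('pics/s14.png',cv2.resize(i[170:370,180:400],None,fx=3,fy=3))"
```

```text
25.35 [ 0.6018 -0.0257  0.0283] [[1.0, 0.001, -0.0], [0.0, -0.0, 1.0], [0.001, -1.0, -0.0]] [ 0.682  0.487 -0.854  1.729  0.405  1.111 -0.297] gw 87.1 [-0.   0.6 -0.3]
```

View pics/s14.png

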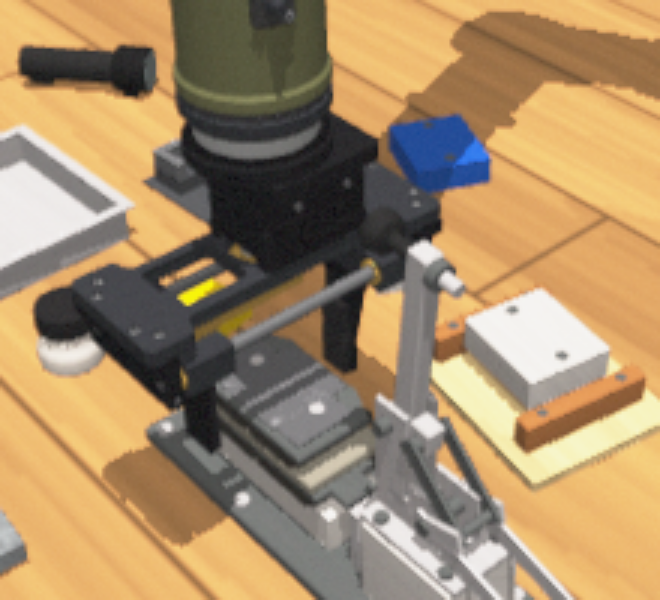

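View pics/wrist_c2.png

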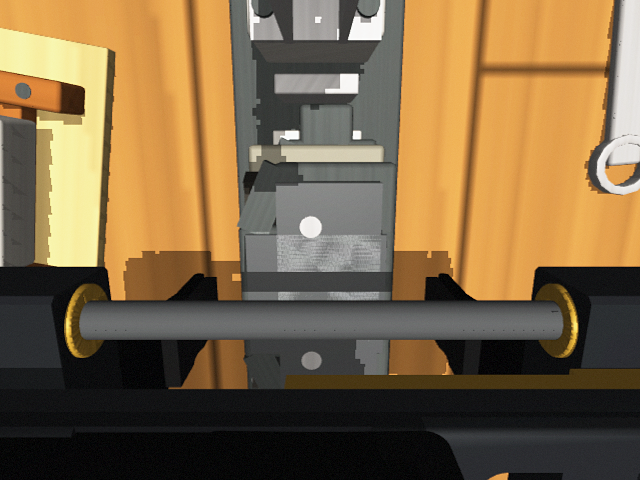

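drive_tool(
  increments="-0.7 0 0 0 60;0 0 0 0 90;0 0 0 0 120;0 0 0 0 150;0 0 0 0 150;0 0 0 0 150;0 -2 0 0 150;0 -4 0 0 150;0 -8 0 0 150;0 0 0 0 150",
  squeeze=40,
)

```text
time: 26.7
position: [0.6011, -0.0257, 0.0424]
tool_rot: [-1.571, -0.002, -0.001]
ft_force: [-0.6, -0.0, -3.9]
grip_width: 0.66
```

```bash
python3 look.py c3 wrist scene; python3 -c "
import cv2
i=cv2.imread('pics/scene_c3.png');cv2.imwrite('pics/s15.png',cv2.resize(i[170:370,180:400],None,fx=3,fy=3))"
```

```text
26.7 [ 0.6011 -0.0257  0.0424] [[1.0, 0.002, -0.0], [0.0, -0.0, 1.0], [0.002, -1.0, -0.0]] [ 0.691  0.469 -0.863  1.719  0.39   1.133 -0.287] gw 57.5 [-0.6 -0.  -3.9]
```

View pics/s15.png

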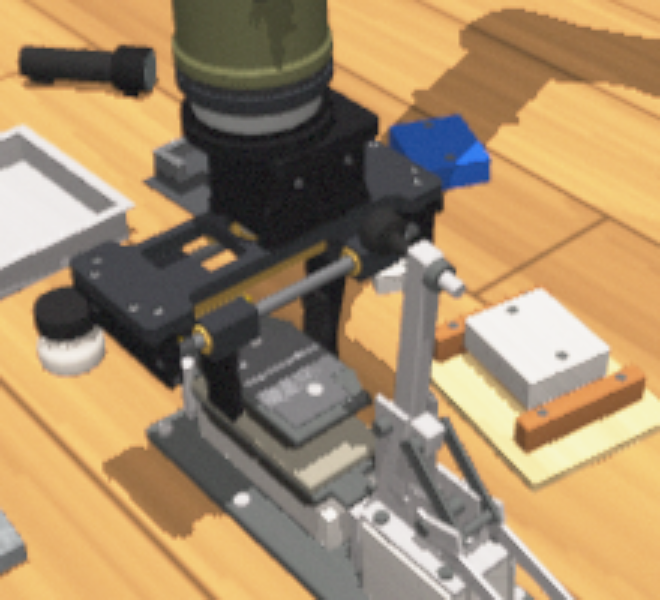

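drive_tool(
  increments="0 -30 0 0 150;0 -35 -10 0 150;-10 -35 -30 0 150;-20 0 -40 0 150;-20 0 -40 0 150;-20 0 -40 0 150;-20 0 -40 0 150;-20 0 -40 0 150;-20 0 -40 0 150;-20 0 -40 0 150;-20 0 -30 0 150;-18 0 -14 0 150;0 0 0 0 150;0 0 0 0 150",
)

```text
time: 28.55
position: [0.4135, -0.3886, 0.1415]
tool_rot: [-1.57, -0.002, 0.001]
ft_force: [0.1, 0.7, -3.5]
grip_width: 0.653
```

```bash
python3 look.py c4 wrist
```

```text
28.55 [ 0.4135 -0.3886  0.1415] [[1.0, 0.001, -0.002], [0.002, 0.001, 1.0], [0.001, -1.0, 0.001]] [ 1.374  0.251 -0.766  1.701  0.181  1.263  0.57 ] gw 56.8 [ 0.1  0.7 -3.5]
```

View pics/wrist_c4.png

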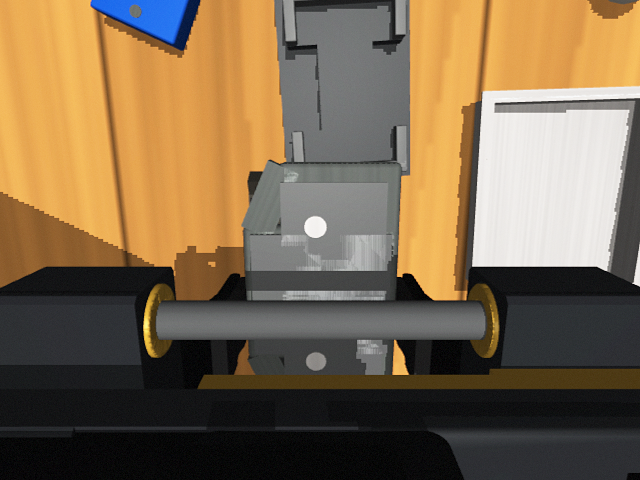

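drive_tool(
  increments="10 -35 -10 0 150;10 -40 -11 0 150;0 -35 0 0 150;0 0 0 0 150;0 0 0 0 150",
)

```text
time: 29.22
position: [0.4326, -0.4096, 0.2501]
tool_rot: [-1.57, -0.001, 0.003]
ft_force: [-0.9, 0.4, -3.5]
grip_width: 0.656
```

```bash
python3 look.py c5 wrist; python3 - <<'E'
from h import *
d=dict(np.load("pics/wrist_c5.npz"))
g=np.clip(d["img"][0:240,230:450,::-1].astype(float)*1.8,0,255).astype(np.uint8)
cv2.imwrite("pics/w15.png",cv2.resize(g,None,fx=2.5,fy=2.5,interpolation=cv2.INTER_NEAREST))
E
```

```text
29.225 [ 0.4326 -0.4096  0.2501] [[1.0, -0.001, -0.002], [0.002, 0.001, 1.0], [-0.001, -1.0, 0.001]] [ 1.347  0.261 -0.769  1.471  0.181  1.484  0.582] gw 57.1 [-0.9  0.4 -3.5]
```

View pics/w15.png

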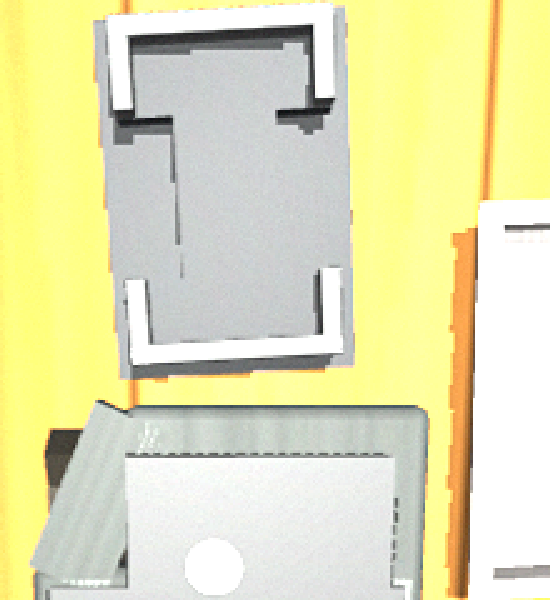

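```bash
python3 - <<'E'
from h import *
d=dict(np.load("pics/wrist_c5.npz"))
for z,pts in((.03,[(107,15),(333,6),(343,352),(133,364)]),(.03,[(130,38),(313,28),(320,335),(149,345)]),(.0,[(93,22),(346,8),(353,367),(121,379)])):
    uv=(np.array(pts)+.5)/2.5-.5+[230,0]
    P=ray(d,uv,z)[:,:2]; v=P[0]+P[1]-P[2]-P[3]
    print(P.mean(0).round(4),np.degrees(np.arctan2(v[1],v[0])).round(2),[np.linalg.norm(P[i]-P[i-1]).round(4) for i in range(4)])
pz=.2501+.0327+.018
uv=(np.array([(214,566),(127,410),(425,410),(40,590),(411,590)])+.5)/2.5-.5+[230,0]
print((ray(d,uv,pz)[:,:2]-[.4326,-.4096]).round(4))
E
```

```text
[ 0.4325 -0.2861] 93.26 [np.float64(0.1252), np.float64(0.083), np.float64(0.1235), np.float64(0.0833)]
[ 0.4321 -0.2864] 92.67 [np.float64(0.1101), np.float64(0.0676), np.float64(0.1096), np.float64(0.0675)]
[ 0.4322 -0.2858] 93.07 [np.float64(0.1379), np.float64(0.0998), np.float64(0.1378), np.float64(0.0989)]
[[-0.0024  0.034 ]
 [-0.0146  0.0565]
 [ 0.0274  0.0565]
 [-0.028   0.0304]
 [ 0.0266  0.0304]]
```

drive_tool(
  increments="0 0 40 0 150;0 0 40 0 150;0 0 37 0 150;0 0 0 -3 150;0 40 0 0 150;0 50 0 0 150;0 50 0 0 150;0 50 0 0 150;0 35 0 0 150;0 20 0 0 150;0 0 0 0 150;0 0 0 0 150",
)

```text
time: 30.78
position: [0.4335, -0.2944, 0.0077]
tool_rot: [-1.572, -0.043, 0.04]
ft_force: [0.9, 0.3, -3.0]
grip_width: 0.658
```

```bash
python3 look.py c6 wrist scene; python3 -c "
import cv2
i=cv2.imread('pics/scene_c6.png');cv2.imwrite('pics/s16.png',cv2.resize(i[130:330,160:380],None,fx=3,fy=3))"
```

```text
30.775 [ 0.4335 -0.2944  0.0077] [[0.999, 0.002, -0.053], [0.053, -0.001, 0.999], [0.002, -1.0, -0.002]] [ 1.251  0.318 -0.794  1.938  0.27   0.992  0.385] gw 57.3 [ 0.9  0.3 -3. ]
```

View pics/s16.png

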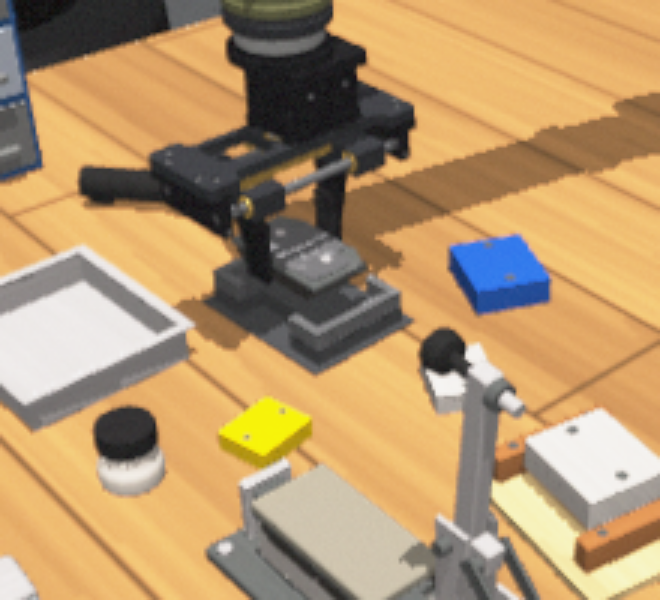

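View pics/wrist_c6.png

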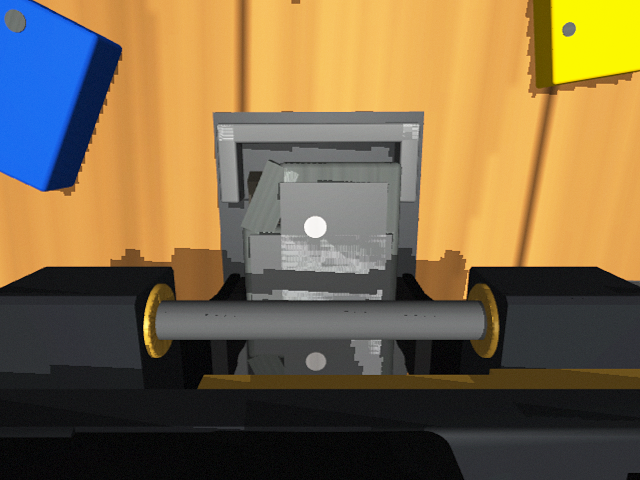

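drive_tool(
  increments="-0.5 8 1.5 0 150;0 8 0 0 150;0 5 0 0 150;0 2 0 0 150;0 0 0 0 150;0 0 0 0 150",
)

```text
time: 31.62
position: [0.432, -0.2924, -0.0164]
tool_rot: [-1.571, -0.042, 0.041]
ft_force: [0.1, 0.3, -3.8]
grip_width: 0.658
```

drive_tool(
  increments="0 1 0 0 150;0 0.7 0 0 150;0 0 0 0 150",
)

```text
time: 32.0
position: [0.432, -0.2926, -0.0176]
tool_rot: [-1.571, -0.041, 0.041]
ft_force: [-1.9, 1.0, 5.3]
grip_width: 0.652
```

Seated (force step 9 N). Release gently and lift.

drive_tool(
  increments="0 0 0 0 120;0 0 0 0 90;0 0 0 0 60;0 0 0 0 40;0 0 0 0 40;0 -10 0 0 40;0 -20 0 0 40;0 -30 0 0 40;0 -40 0 0 0;0 -40 0 0 0;0 0 0 0 0",
)

```text
time: 33.38
position: [0.4346, -0.2939, 0.1265]
tool_rot: [-1.577, -0.046, 0.037]
ft_force: [-0.3, 0.4, -0.6]
grip_width: 0.992
```

```bash
python3 look.py c7 wrist scene; python3 -c "
import cv2
i=cv2.imread('pics/scene_c7.png');cv2.imwrite('pics/s17.png',cv2.resize(i[150:350,160:380],None,fx=3,fy=3))"
```

```text
33.375 [ 0.4346 -0.2939  0.1265] [[0.999, 0.006, -0.053], [0.053, -0.006, 0.999], [0.005, -1.0, -0.006]] [ 1.326  0.16  -0.845  1.824  0.131  1.205  0.494] gw 86.3 [-0.3  0.4 -0.6]
```

View pics/s17.png

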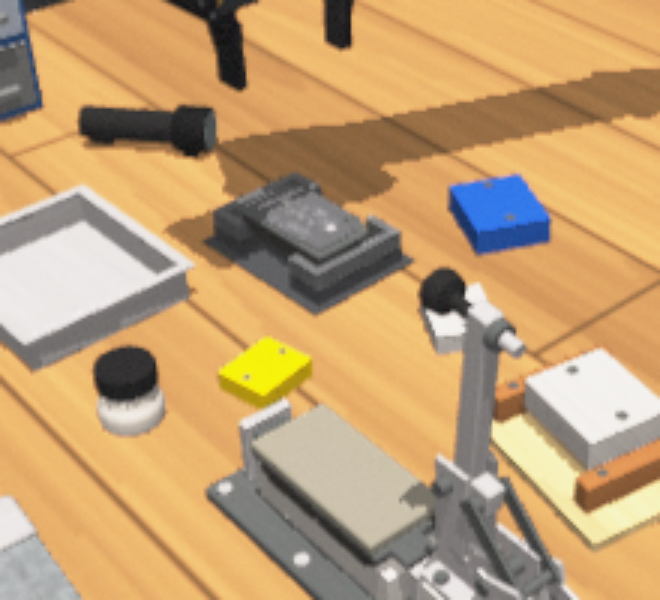

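View pics/wrist_c7.png

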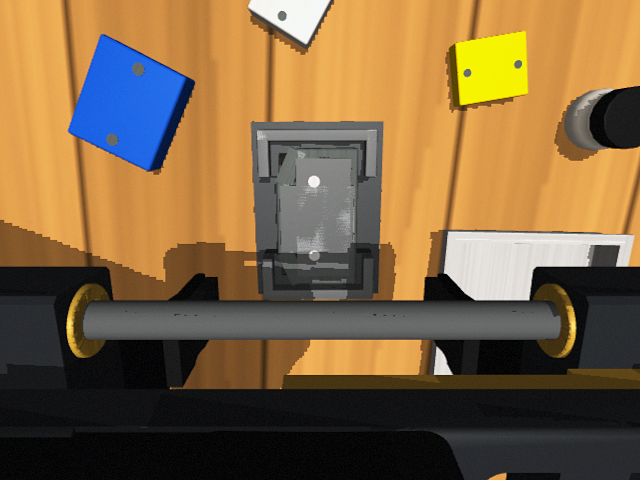

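drive_tool(
  increments="0 -25 0 3 0;20 0 25 0 0;20 0 25 0 0;25 0 25 0 0;25 0 25 0 0;25 0 25 0 0;25 0 25 0 0;25 0 25 0 0;0 0 20 0 0;0 0 0 0 0;0 0 0 0 0",
)

```text
time: 34.85
position: [0.5958, -0.099, 0.1464]
tool_rot: [-1.572, 0.002, 0.0]
ft_force: [0.9, -0.1, 0.1]
grip_width: 1.007
```

```bash
python3 look.py d1 wrist; python3 - <<'E'
from h import *
d=dict(np.load("pics/wrist_d1.npz"))
g=np.clip(d["img"][0:240,230:450,::-1].astype(float)*1.3,0,255).astype(np.uint8)
cv2.imwrite("pics/w16.png",cv2.resize(g,None,fx=2.5,fy=2.5,interpolation=cv2.INTER_NEAREST))
E
```

```text
34.85 [ 0.5958 -0.099   0.1464] [[1.0, -0.001, 0.001], [-0.001, -0.002, 1.0], [-0.001, -1.0, -0.002]] [ 0.859  0.383 -0.924  1.601  0.315  1.316 -0.112] gw 87.6 [ 0.9 -0.1  0.1]
```

View pics/w16.png

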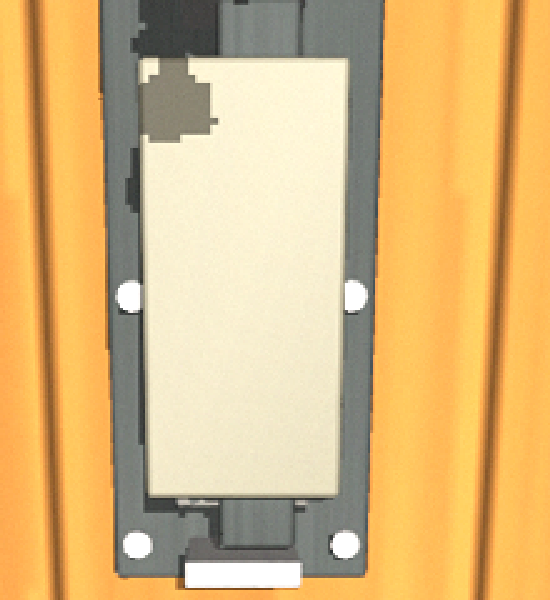

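```bash
python3 - <<'E'
from h import *
d=dict(np.load("pics/wrist_d1.npz"))
uv=(np.array([(140,58),(348,58),(338,496),(147,496)])+.5)/2.5-.5+[230,0]
P=ray(d,uv,.061)[:,:2]; print(P.round(4),P.mean(0)); 
for a,b in((0,3),(1,2)):
    v=P[a]-P[b]; print(np.degrees(np.arctan2(v[1],v[0])))
E
```

```text
[[ 0.5736  0.0366]
 [ 0.6258  0.0365]
 [ 0.626  -0.0739]
 [ 0.5731 -0.0739]] [ 0.59964289 -0.0186606 ]
89.73087590433684
90.08902286225351
```

drive_tool(
  increments="2 0 30 0 0;1.8 0 43 0 0;0 20 0 0 0;0 25 0 0 0;0 25 0 0 0;0 25 0 0 0;0 20 0 0 0;0 13 0 0 0;0 0 0 0 0;0 0 0 0 0",
)

```text
time: 36.15
position: [0.6013, -0.0243, 0.0195]
tool_rot: [-1.571, -0.001, -0.001]
ft_force: [0.6, -0.9, 0.5]
grip_width: 0.999
```

```bash
python3 look.py d2 wrist scene; python3 -c "
import cv2
i=cv2.imread('pics/scene_d2.png');cv2.imwrite('pics/s18.png',cv2.resize(i[170:370,180:400],None,fx=3,fy=3))"
```

```text
36.15 [ 0.6013 -0.0243  0.0195] [[1.0, 0.001, -0.0], [0.0, -0.0, 1.0], [0.001, -1.0, -0.0]] [ 0.697  0.508 -0.878  1.736  0.433  1.103 -0.319] gw 86.9 [ 0.6 -0.9  0.5]
```

View pics/s18.png

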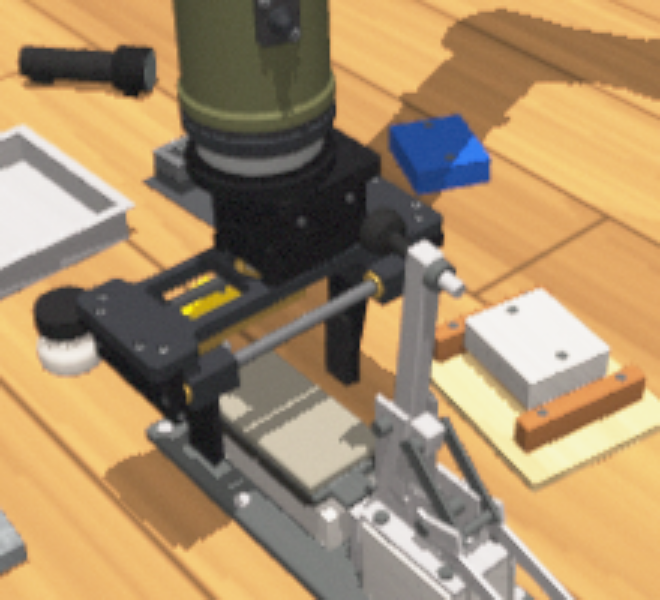

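View pics/wrist_d2.png

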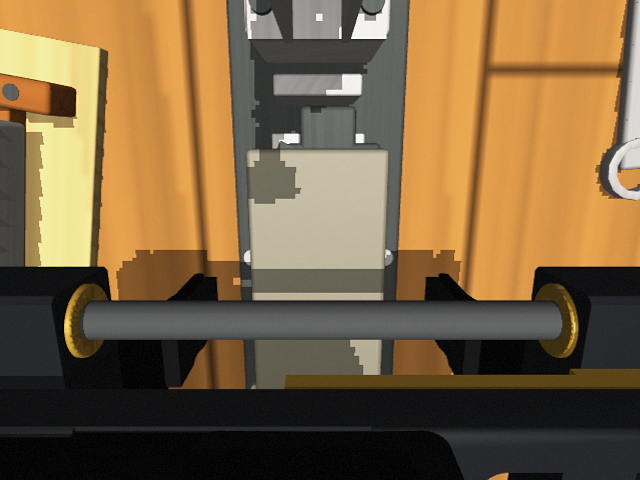

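drive_tool(
  increments="-1.2 1.3 0 0 60;0 0 0 0 90;0 0 0 0 120;0 0 0 0 150;0 0 0 0 150;0 0 0 0 150;0 -2 0 0 150;0 -4 0 0 150;0 -8 0 0 150;0 0 0 0 150",
  squeeze=30,
)

```text
time: 37.5
position: [0.6001, -0.0242, 0.0324]
tool_rot: [-1.571, -0.002, -0.001]
ft_force: [-1.3, -0.1, -1.4]
grip_width: 0.612
```

```bash
python3 look.py d3 wrist scene; python3 -c "
import cv2
i=cv2.imread('pics/scene_d3.png');cv2.imwrite('pics/s19.png',cv2.resize(i[170:370,180:400],None,fx=3,fy=3))"
```

```text
37.5 [ 0.6001 -0.0242  0.0324] [[1.0, 0.002, -0.0], [0.0, -0.0, 1.0], [0.002, -1.0, -0.0]] [ 0.706  0.49  -0.888  1.729  0.418  1.122 -0.309] gw 53.2 [-1.3 -0.1 -1.4]
```

View pics/s19.png

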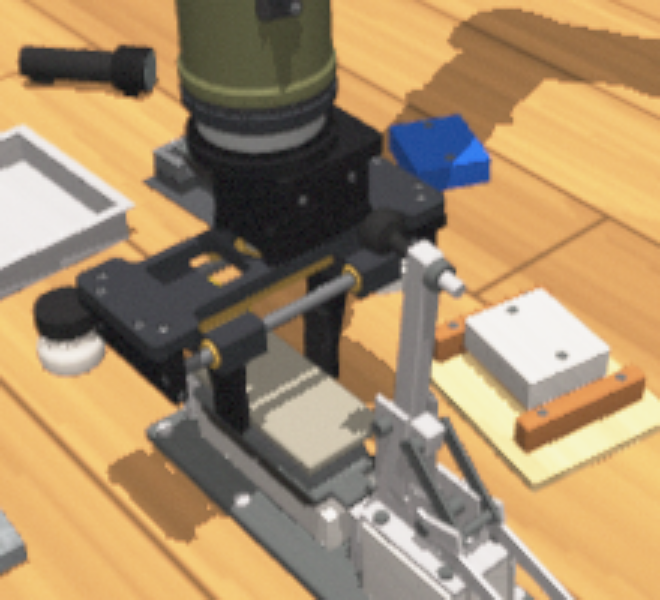

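drive_tool(
  increments="0 -30 0 0 150;0 -35 -10 0 150;0 -35 -37 0 150;0 0 -40 -1.6 150;0 0 -40 0 150;0 0 -40 0 150;0 0 -40 0 150;0 0 -40 0 150;0 0 -40 0 150;0 0 -35 0 150;0 0 -25 0 150;0 0 0 0 150;0 0 0 0 150",
)

```text
time: 39.22
position: [0.607, -0.3691, 0.1312]
tool_rot: [-1.569, -0.023, 0.024]
ft_force: [-0.5, 0.7, -1.1]
grip_width: 0.615
```

```bash
python3 look.py d4 wrist scene
```

```text
39.225 [ 0.607  -0.3691  0.1312] [[1.0, -0.0, -0.03], [0.03, 0.002, 1.0], [-0.0, -1.0, 0.002]] [ 1.038  0.604 -0.803  1.328  0.427  1.385  0.278] gw 53.5 [-0.5  0.7 -1.1]
```

View pics/wrist_d4.png

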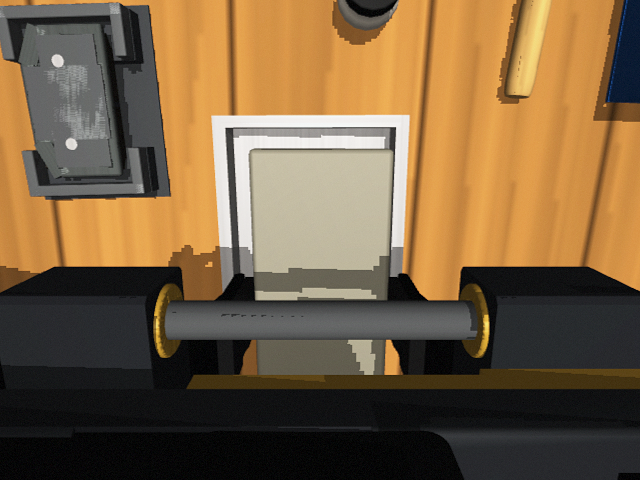

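View pics/scene_d4.png

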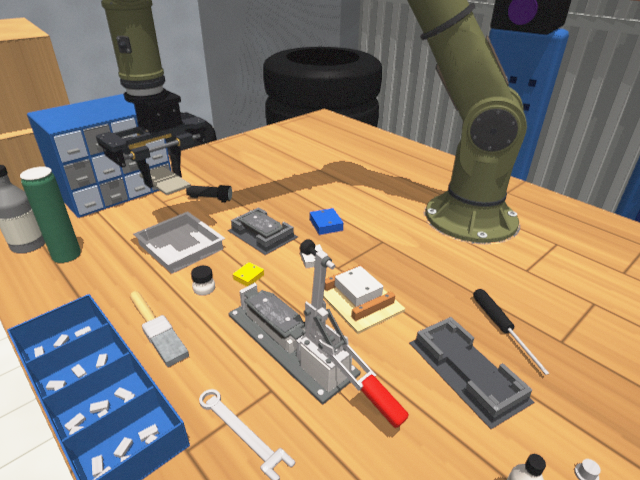

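```bash
python3 - <<'E'
from h import *
d=dict(np.load("pics/wrist_d4.npz"))
P=ray(d,[(212,115.5),(409,115.5),(226,128),(397,128)],.03)[:,:2]; print(P.round(4), np.linalg.norm(P[0]-P[1]),np.linalg.norm(P[2]-P[3]))
print((P[0]+P[1])/2, (P[2]+P[3])/2)
Q=ray(d,[(250,150),(392,150)],.1312+.0346+.008)[:,:2]; print(Q.round(4))
E
```

```text
[[ 0.5285 -0.2903]
 [ 0.6659 -0.2863]
 [ 0.5381 -0.2985]
 [ 0.6582 -0.2949]] 0.13745255759575722 0.12014630905481977
[ 0.59724277 -0.28829442] [ 0.59813922 -0.29668787]
[[ 0.5788 -0.3089]
 [ 0.6312 -0.3073]]
```

drive_tool(
  increments="-3 0 -1.5 0 150;-3 30 -1 0 150;0 35 0 0 150;0 35 0 0 150;0 30 0 0 150;0 15 0 0 150;0 8 0 0 150;0 4 0 0 150;0 0 0 0 150;0 0 0 0 150",
)

```text
time: 40.58
position: [0.6014, -0.3742, -0.0246]
tool_rot: [-1.572, -0.023, 0.021]
ft_force: [0.4, 0.0, -1.7]
grip_width: 0.615
```

```bash
python3 look.py d5 wrist scene;  python3 -c "
import cv2
i=cv2.imread('pics/scene_d5.png');cv2.imwrite('pics/s20.png',cv2.resize(i[130:290,100:280],None,fx=3.5,fy=3.5))"
```

```text
40.575 [ 0.6014 -0.3742 -0.0246] [[1.0, 0.001, -0.028], [0.028, -0.001, 1.0], [0.001, -1.0, -0.001]] [ 1.026  0.727 -0.739  1.476  0.516  1.138  0.224] gw 53.5 [ 0.4  0.  -1.7]
```

View pics/s20.png

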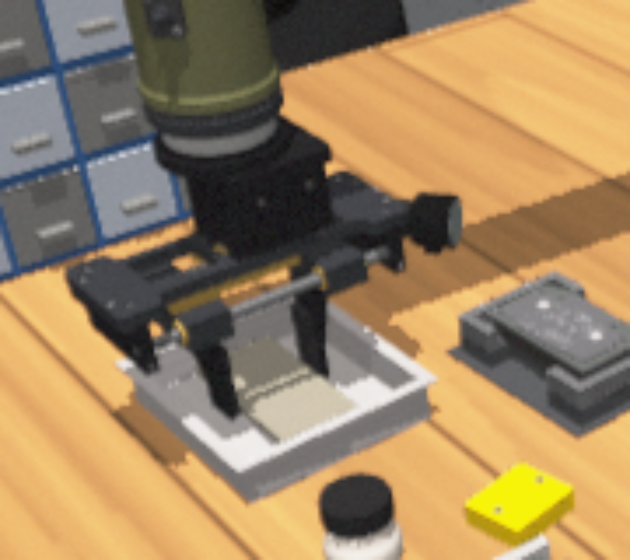

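View pics/wrist_d5.png

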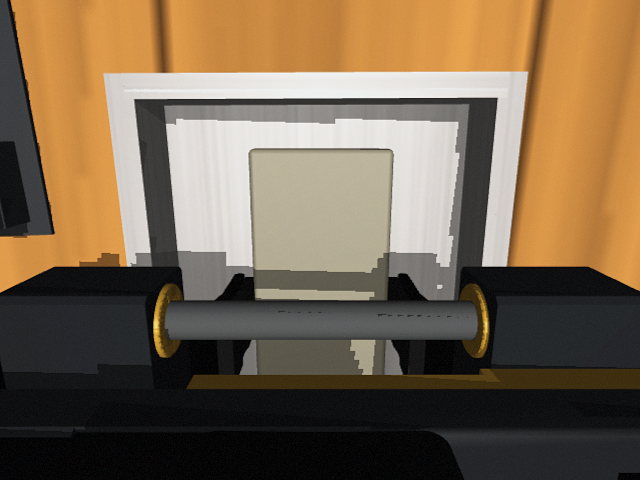

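drive_tool(
  increments="0 3 0 0 150;0 2 0 0 150;0 0 0 0 150;0 0 0 0 150",
)

```text
time: 41.18
position: [0.6008, -0.3739, -0.0306]
tool_rot: [-1.571, -0.022, 0.022]
ft_force: [0.6, 0.4, -1.2]
grip_width: 0.616
```

drive_tool(
  increments="0 0.8 0 0 150;0 0.7 0 0 150;0 0 0 0 150",
)

```text
time: 41.55
position: [0.6009, -0.3739, -0.0317]
tool_rot: [-1.571, -0.022, 0.022]
ft_force: [-0.8, 1.0, 1.8]
grip_width: 0.619
```

drive_tool(
  increments="0 0 0 0 110;0 0 0 0 80;0 0 0 0 60;0 0 0 0 60;0 -5 0 0 60;0 -15 0 0 60;0 -30 0 0 60;0 -40 0 0 40;0 -40 0 0 0;0 -40 0 0 0;0 0 0 0 0",
)

```text
time: 42.92
position: [0.6033, -0.3745, 0.1436]
tool_rot: [-1.575, -0.028, 0.017]
ft_force: [1.0, 1.0, -0.2]
grip_width: 0.988
```

```bash
python3 look.py d6 wrist scene;  python3 -c "
import cv2
i=cv2.imread('pics/scene_d6.png');cv2.imwrite('pics/s21.png',cv2.resize(i[130:290,100:280],None,fx=3.5,fy=3.5))"
```

```text
42.925 [ 0.6033 -0.3745  0.1436] [[1.0, 0.007, -0.028], [0.028, -0.004, 1.0], [0.007, -1.0, -0.004]] [ 1.052  0.588 -0.808  1.325  0.422  1.393  0.288] gw 85.9 [ 1.   1.  -0.2]
```

View pics/s21.png

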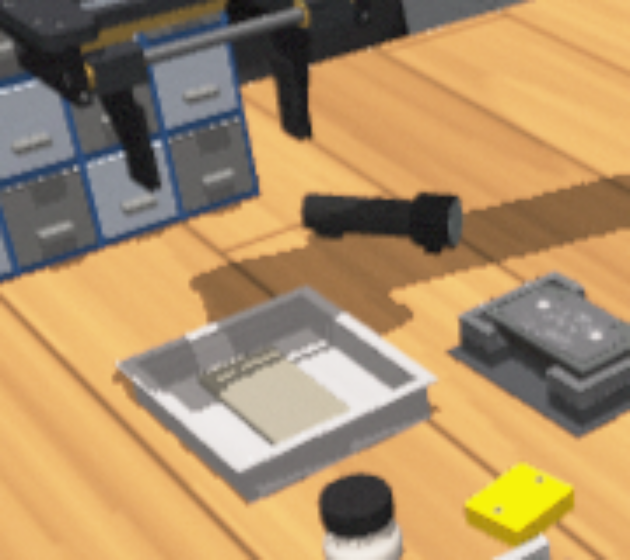

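View pics/wrist_d6.png

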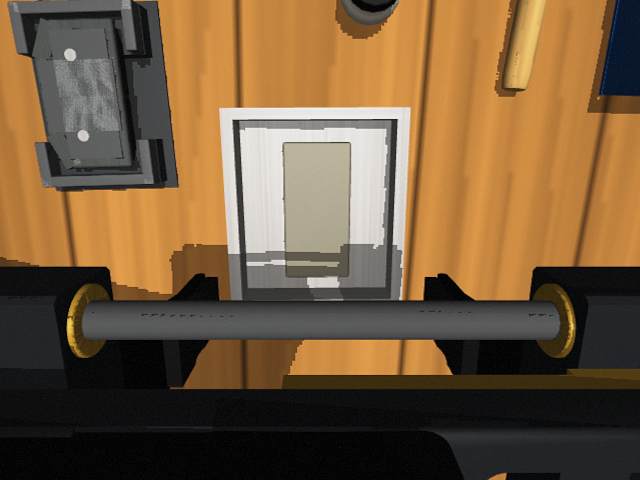

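drive_tool(
  increments="0 0 0 1.6 0;0 0 45 0 0;0 0 45 0 0;0 0 45 0 0;-2 0 45 0 0;-2 0 45 0 0;0 0 45 0 0;0 0 5 0 0;0 0 0 0 0;0 0 0 0 0",
)

```text
time: 44.28
position: [0.5964, -0.101, 0.1373]
tool_rot: [-1.571, 0.003, -0.001]
ft_force: [0.6, -1.5, -0.4]
grip_width: 1.001
```

```bash
python3 look.py e1 wrist; python3 - <<'E'
from h import *
d=dict(np.load("pics/wrist_e1.npz"))
g=np.clip(d["img"][0:240,230:450,::-1].astype(float)*1.6,0,255).astype(np.uint8)
cv2.imwrite("pics/w17.png",cv2.resize(g,None,fx=2.5,fy=2.5,interpolation=cv2.INTER_NEAREST))
E
```

```text
44.275 [ 0.5964 -0.101   0.1373] [[1.0, -0.001, 0.003], [-0.003, -0.0, 1.0], [-0.001, -1.0, -0.0]] [ 0.861  0.394 -0.923  1.609  0.324  1.302 -0.116] gw 87.1 [ 0.6 -1.5 -0.4]
```

View pics/w17.png

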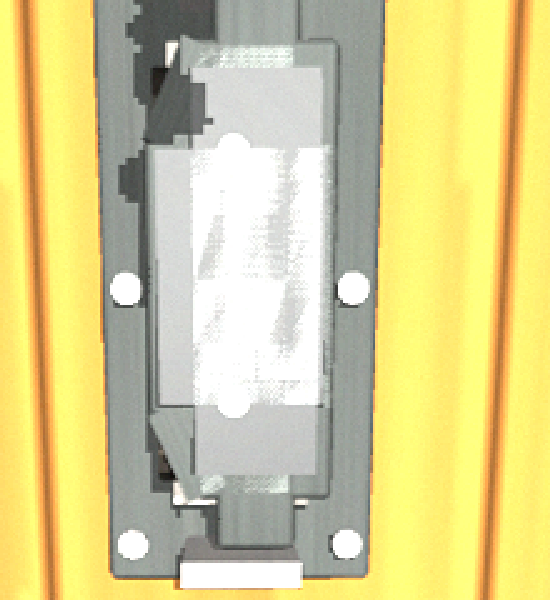

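```bash
python3 - <<'E'
from h import *
d=dict(np.load("pics/wrist_e1.npz"))
f=lambda pts,z: ray(d,(np.array(pts)+.5)/2.5-.5+[230,0],z)[:,:2].round(4)
print(f([(234,147),(234,404)],.053), f([(150,275),(335,275)],.053), f([(255,547)],.053),f([(338,40),(330,495)],.053))
E
```

```text
[[ 0.598   0.0138]
 [ 0.5979 -0.0507]] [[ 0.5759 -0.0173]
 [ 0.6244 -0.0175]] [[ 0.6037 -0.0899]] [[ 0.6239  0.0385]
 [ 0.6243 -0.0754]]
```

drive_tool(
  increments="1.5 0 33 0 0;1.5 0 43 0 0;0 20 0 0 0;0 25 0 0 0;0 25 0 0 0;0 25 0 0 0;0 20 0 0 0;0 10 0 0 0;0 0 0 0 0;0 0 0 0 0",
)

```text
time: 45.58
position: [0.6005, -0.0229, 0.0138]
tool_rot: [-1.571, -0.001, -0.001]
ft_force: [0.7, -0.6, -0.1]
grip_width: 1.002
```

```bash
python3 look.py e2 wrist scene;  python3 -c "
import cv2
i=cv2.imread('pics/scene_e2.png');cv2.imwrite('pics/s22.png',cv2.resize(i[170:370,180:400],None,fx=3,fy=3))"
```

```text
45.575 [ 0.6005 -0.0229  0.0138] [[1.0, 0.001, -0.0], [0.0, -0.0, 1.0], [0.001, -1.0, -0.0]] [ 0.695  0.514 -0.878  1.742  0.44   1.094 -0.327] gw 87.2 [ 0.7 -0.6 -0.1]
```

View pics/s22.png

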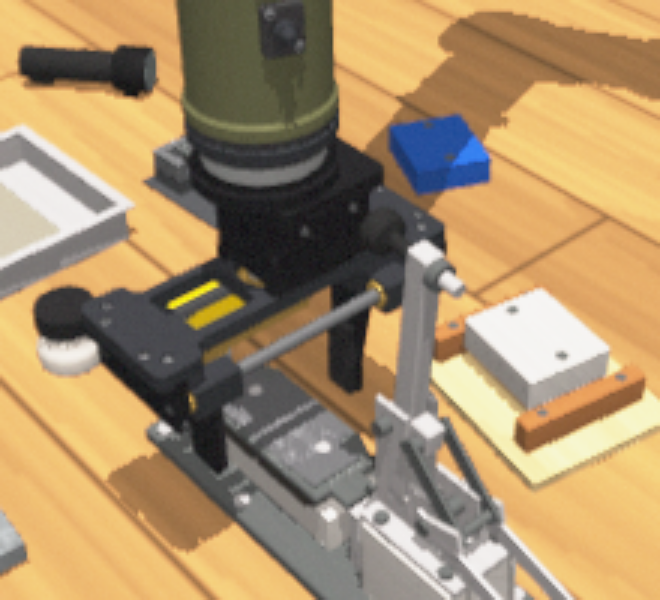

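View pics/wrist_e2.png

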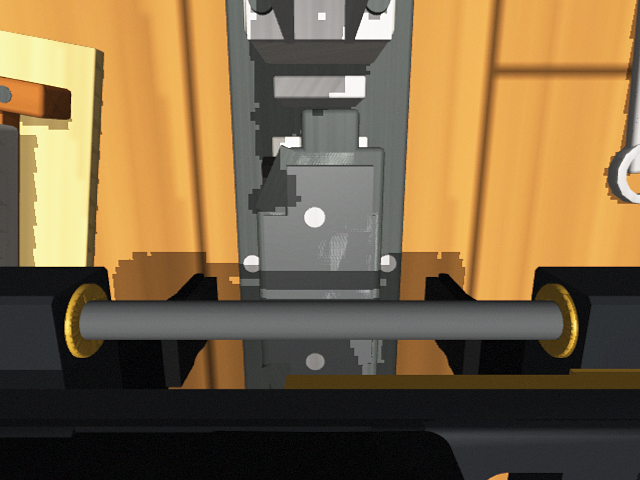

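drive_tool(
  increments="0 6 0 0 0;0 5 0 0 40;0 0 0 0 80;0 0 0 0 110;0 0 0 0 140;0 0 0 0 170;0 0 0 0 170;0 0 0 0 170;0 -2 0 0 170;0 -4 0 0 170;0 -8 0 0 170;0 0 0 0 170",
  squeeze=42,
)

```text
time: 47.18
position: [0.6004, -0.0229, 0.0168]
tool_rot: [-1.571, -0.001, -0.001]
ft_force: [0.8, 0.5, -4.2]
grip_width: 0.565
```

```bash
python3 look.py e3 wrist scene;  python3 -c "
import cv2
i=cv2.imread('pics/scene_e3.png');cv2.imwrite('pics/s23.png',cv2.resize(i[170:370,180:400],None,fx=3,fy=3))"
```

```text
47.175 [ 0.6004 -0.0229  0.0168] [[1.0, 0.002, -0.0], [0.0, -0.0, 1.0], [0.002, -1.0, -0.0]] [ 0.697  0.51  -0.88   1.74   0.437  1.098 -0.325] gw 49.1 [ 0.8  0.5 -4.2]
```

View pics/s23.png

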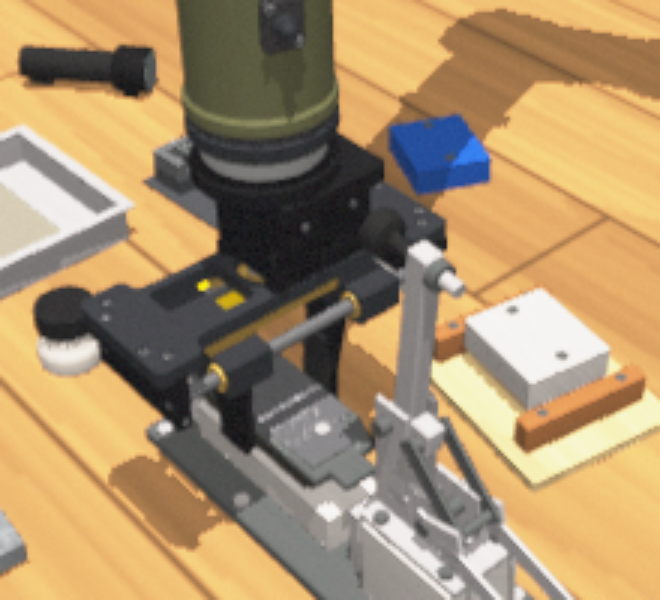

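drive_tool(
  increments="0 -25 0 0 170;0 -25 0 0 170;0 -25 0 0 170;0 -5 -30 0 170;0 -10 -40 0 170;-25 -20 -10 0 170;-40 -20 0 0 170;-40 -20 0 0 170;-40 -20 0 0 170;-25 0 0 0 170;0 0 0 0 170;0 0 0 0 170",
)

```text
time: 48.78
position: [0.4301, -0.1027, 0.186]
tool_rot: [-1.572, -0.001, 0.0]
ft_force: [1.2, -0.3, -3.8]
grip_width: 0.566
```

```bash
python3 look.py e4 wrist top;  python3 -c "
import cv2
i=cv2.imread('pics/top_e4.png');cv2.imwrite('pics/t4.png',cv2.resize(i[210:295,115:235],None,fx=6,fy=6,interpolation=cv2.INTER_CUBIC))"
```

```text
48.775 [ 0.4301 -0.1027  0.186 ] [[1.0, 0.001, -0.001], [0.001, -0.001, 1.0], [0.001, -1.0, -0.001]] [ 1.233 -0.161 -0.95   1.909 -0.134  1.329  0.323] gw 49.2 [ 1.2 -0.3 -3.8]
```

View pics/t4.png

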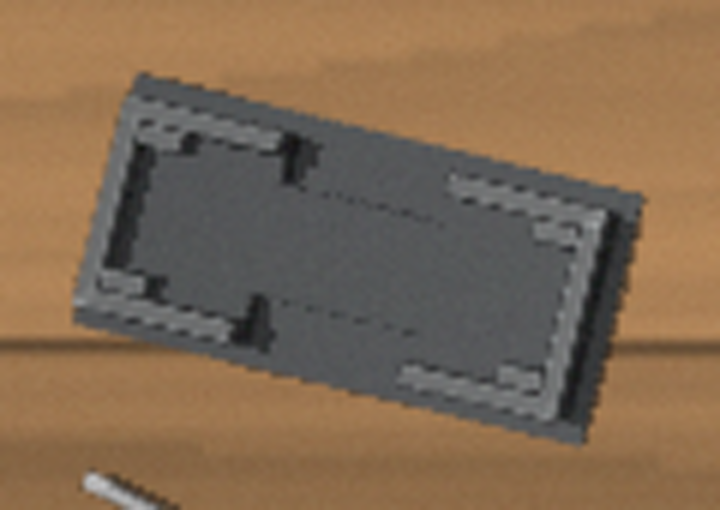

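View pics/wrist_e4.png

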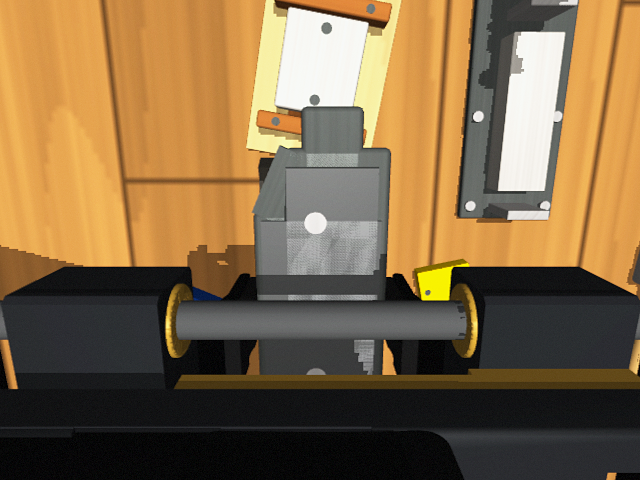

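```bash
python3 - <<'E'
from h import *
d=dict(np.load("pics/top_e4.npz"))
for z,pts in((.03,[(128,97),(606,210),(555,418),(80,300)]),(0,[(140,72),(645,198),(585,440),(74,322)])):
    P=ray(d,(np.array(pts)+.5)/6-.5+[115,210],z)[:,:2]; v=P[0]+P[3]-P[1]-P[2]
    print(P.mean(0).round(4),np.degrees(np.arctan2(v[1],v[0])).round(2),[np.linalg.norm(P[i]-P[i-1]).round(4) for i in range(4)])
w=dict(np.load("pics/wrist_e4.npz"))
print(ray(w,[(333,107)],.186+.0502)-[.4301,-.1027,0])
E
```

```text
[0.4255 0.2546] 76.51 [np.float64(0.0725), np.float64(0.1715), np.float64(0.0743), np.float64(0.1705)]
[0.4256 0.2551] 76.63 [np.float64(0.0919), np.float64(0.186), np.float64(0.0885), np.float64(0.1868)]
[[0.00377697 0.07569212 0.2362    ]]
```

drive_tool(
  increments="0 0 25 0 170;0 0 40 0 170;0 0 40 0 170;0 0 40 0 170;0 0 40 0 170;0 0 40 0 170;-1 0 40 0 170;-2 0 40 0 170;-2 0 35 0 170;0 0 14 0 170;0 0 0 5 170;0 0 0 5 170;0 0 0 3.4 170;0 0 0 0 170;0 0 0 0 170",
)

```text
time: 50.75
position: [0.4242, 0.2518, 0.1859]
tool_rot: [-1.563, 0.182, -0.181]
ft_force: [-0.2, -0.0, -3.4]
grip_width: 0.566
```

```bash
python3 look.py e5 wrist scene
```

```text
50.75 [0.4242 0.2518 0.1859] [[0.973, -0.001, 0.23], [-0.23, 0.001, 0.973], [-0.001, -1.0, 0.0]] [ 0.718  0.085 -1.341  1.798  0.085  1.325 -0.874] gw 49.2 [-0.2 -0.  -3.4]
```

View pics/wrist_e5.png

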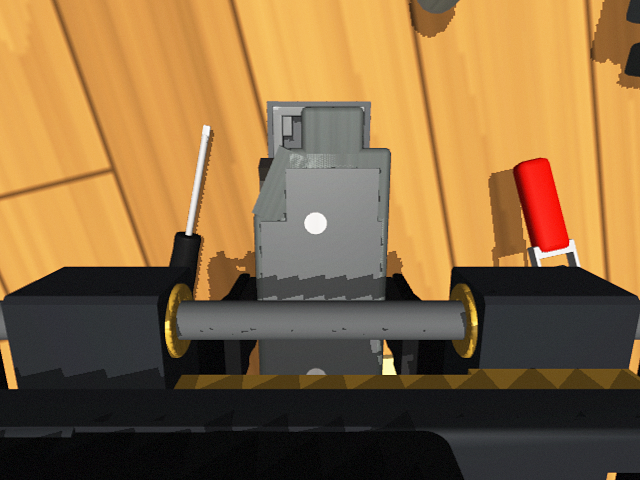

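View pics/scene_e5.png

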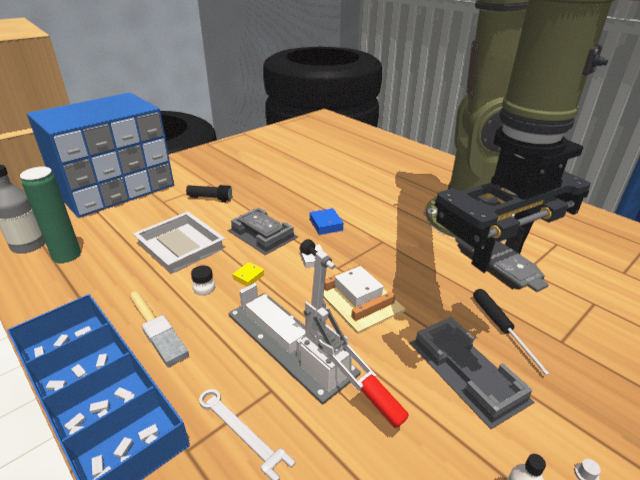

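drive_tool(
  increments="0 10 0 0 170;0 10 0 0 170;0 0 0 0 170",
)

```text
time: 51.22
position: [0.4236, 0.2506, 0.1646]
tool_rot: [-1.564, 0.185, -0.181]
ft_force: [0.7, 0.1, -3.7]
grip_width: 0.563
```

```bash
python3 look.py x; python3 - <<'E'
from h import *
d=dict(np.load("pics/wrist_e5.npz"))
p=np.array([.4242,.2518]);a=np.radians(76.6);X=np.array([np.cos(a),np.sin(a)]);Y=np.array([-X[1],X[0]])
for z,pts in((0,[(267,101),(370,101)]),(.03,[(272,107),(366,107)])):
    P=ray(d,pts,z)[:,:2]-p; print((P@X).round(4),(P@Y).round(4))
g=np.clip(d["img"][80:260,240:420,::-1].astype(float)*1.8,0,255).astype(np.uint8)
cv2.imwrite("pics/w18.png",cv2.resize(g,None,fx=3.3,fy=3.3,interpolation=cv2.INTER_NEAREST))
E
```

```text
51.225 [0.4236 0.2506 0.1646] [[0.973, -0.003, 0.231], [-0.231, -0.001, 0.973], [-0.002, -1.0, -0.001]] [ 0.691  0.12  -1.332  1.829  0.121  1.288 -0.907] gw 49.0 [ 0.7  0.1 -3.7]
[0.0976 0.0978] [ 0.0483 -0.0432]
[0.0904 0.0905] [ 0.0405 -0.0366]
```

View pics/w18.png

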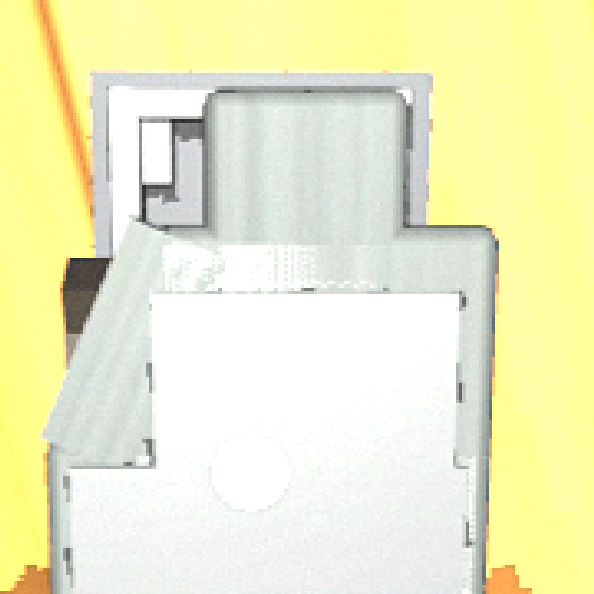

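drive_tool(
  increments="-2.3 15 1.8 0 170;0 25 0 0 170;0 25 0 0 170;0 25 0 0 170;0 25 0 0 170;0 20 0 0 170;0 8 0 0 170;0 0 0 0 170;0 0 0 0 170",
)

```text
time: 52.35
position: [0.4235, 0.2539, 0.0237]
tool_rot: [-1.562, 0.182, -0.184]
ft_force: [0.8, -0.9, -3.8]
grip_width: 0.566
```

```bash
python3 look.py e6 wrist scene;  python3 -c "
import cv2
i=cv2.imread('pics/scene_e6.png');cv2.imwrite('pics/s24.png',cv2.resize(i[240:440,380:600],None,fx=3,fy=3))"
```

```text
52.35 [0.4235 0.2539 0.0237] [[0.973, 0.001, 0.231], [-0.231, 0.001, 0.973], [0.001, -1.0, 0.001]] [ 0.453  0.353 -1.175  1.987  0.378  1.044 -1.129] gw 49.3 [ 0.8 -0.9 -3.8]
```

View pics/s24.png

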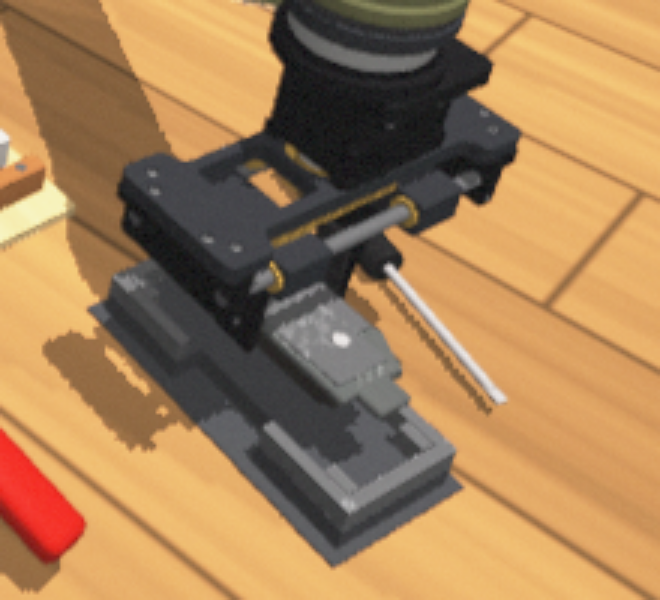

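View pics/wrist_e6.png

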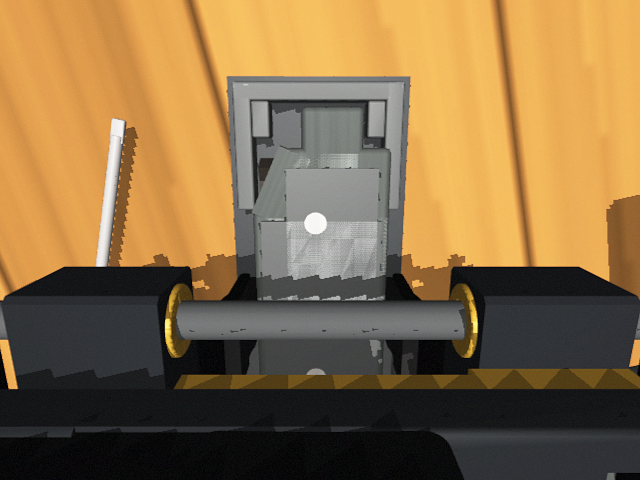

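```bash
python3 - <<'E'
from h import *
d=dict(np.load("pics/wrist_e6.npz"))
p=np.array([.4235,.2539]);a=np.radians(76.65);X=np.array([np.cos(a),np.sin(a)]);Y=np.array([-X[1],X[0]])
for z,pts in((0,[(228,77),(411,77)]),(.03,[(232,82),(407,82)]),(.03,[(251,101),(387,101)]),(.0739,[(333,107)]),(.0739,[(258,230),(384,230)])):
    P=ray(d,pts,z)[:,:2]-p; print((P@X).round(4),(P@Y).round(4))
E
```

```text
[0.0954 0.0953] [ 0.0471 -0.0455]
[0.0892 0.0891] [ 0.0392 -0.0376]
[0.0813 0.0812] [ 0.0312 -0.0291]
[0.0755] [-0.0039]
[0.0324 0.0323] [ 0.0235 -0.0229]
```

drive_tool(
  increments="-0.5 10 -1.3 0 170;0 12 0 0 170;0 8 0 0 170;0 5 0 0 170;0 2 0 0 170;0 0 0 0 170;0 0 0 0 170",
)

```text
time: 53.32
position: [0.4222, 0.2523, -0.0138]
tool_rot: [-1.563, 0.183, -0.184]
ft_force: [0.5, -0.3, -3.3]
grip_width: 0.567
```

drive_tool(
  increments="0 1.5 0 0 170;0 1 0 0 170;0 0.5 0 0 170;0 0 0 0 170",
)

```text
time: 53.82
position: [0.4219, 0.2521, -0.017]
tool_rot: [-1.563, 0.183, -0.183]
ft_force: [-0.6, -1.1, -1.4]
grip_width: 0.569
```

drive_tool(
  increments="0 0.6 0 0 170;0 0 0 0 170",
)

```text
time: 54.08
position: [0.422, 0.2521, -0.017]
tool_rot: [-1.564, 0.183, -0.183]
ft_force: [-2.1, -3.1, 7.0]
grip_width: 0.569
```

Seated. Check the picture before releasing.

```bash
python3 look.py e7 wrist scene;  python3 -c "
import cv2
i=cv2.imread('pics/scene_e7.png');cv2.imwrite('pics/s25.png',cv2.resize(i[240:440,380:600],None,fx=3,fy=3))"
```

```text
54.075 [ 0.422   0.2521 -0.017 ] [[0.973, -0.0, 0.231], [-0.231, -0.001, 0.973], [0.0, -1.0, -0.001]] [ 0.39   0.415 -1.113  2.021  0.452  0.979 -1.185] gw 49.5 [-2.1 -3.1  7. ]
```

View pics/s25.png

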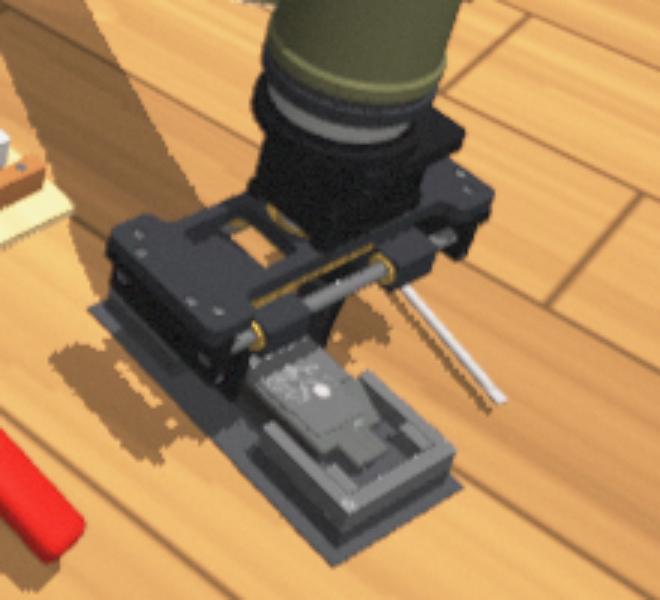

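drive_tool(
  increments="0 0 0 0 140;0 0 0 0 110;0 0 0 0 80;0 0 0 0 50;0 0 0 0 40;0 0 0 0 40;0 -8 0 0 40;0 -15 0 0 40;0 -25 0 0 40;0 -35 0 0 0;0 -30 0 0 0;0 0 0 0 0",
)

```text
time: 55.68
position: [0.4239, 0.2533, 0.0981]
tool_rot: [-1.562, 0.179, -0.188]
ft_force: [0.1, -0.7, 0.7]
grip_width: 0.986
```

```bash
python3 look.py e8 wrist scene;  python3 -c "
import cv2
i=cv2.imread('pics/scene_e8.png');cv2.imwrite('pics/s26.png',cv2.resize(i[240:440,380:600],None,fx=3,fy=3))"
```

```text
55.675 [0.4239 0.2533 0.0981] [[0.973, 0.005, 0.232], [-0.232, 0.001, 0.973], [0.005, -1.0, 0.002]] [ 0.586  0.229 -1.281  1.916  0.243  1.165 -1.018] gw 85.8 [ 0.1 -0.7  0.7]
```

View pics/s26.png

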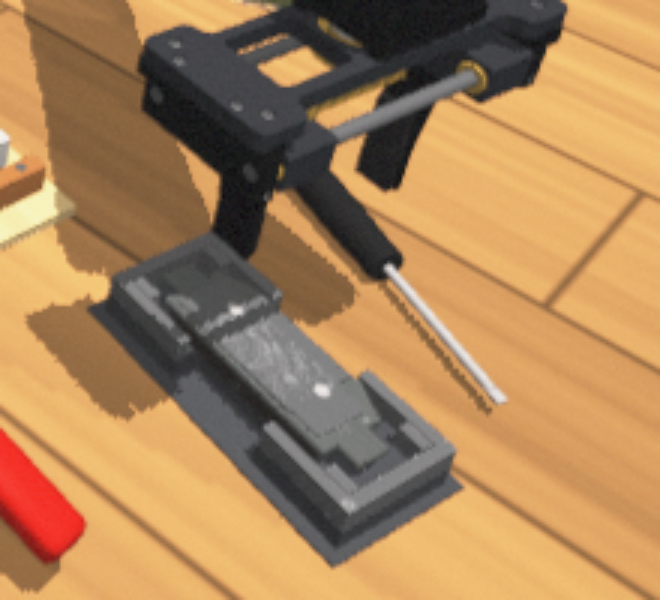

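View pics/wrist_e8.png

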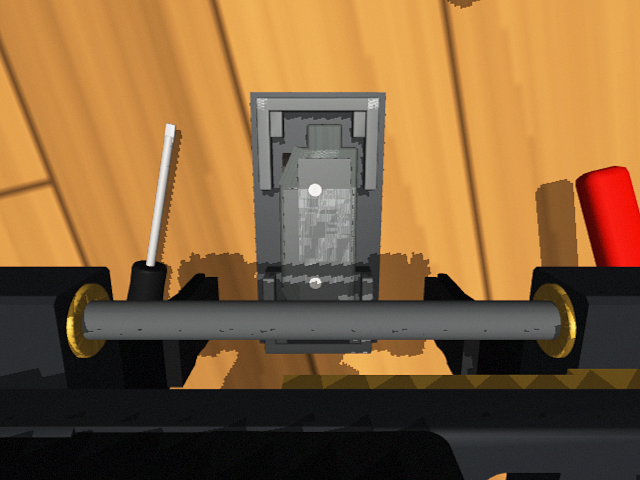

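```bash
python3 - <<'E'
from h import *
d=dict(np.load("pics/wrist_e8.npz"))
A=ray(d,[(251,93),(385,93),(372,353),(264,353)],0)[:,:2]; B=ray(d,[(315,190),(315,283)],.034)[:,:2]
v=B[0]-B[1]; u=A[0]+A[1]-A[2]-A[3]
print(A.mean(0),B.mean(0),np.degrees(np.arctan2(v[1],v[0])),np.degrees(np.arctan2(u[1],u[0])))
d=get_image("scene"); cv2.imwrite("pics/final.png",d["img"][:,:,::-1]); print(ctrl.get_state()["time"])
E
```

```text
[0.42158989 0.25150235] [0.42071095 0.25627738] 76.37934897631406 76.47740157526925
55.825
```

View pics/final.png

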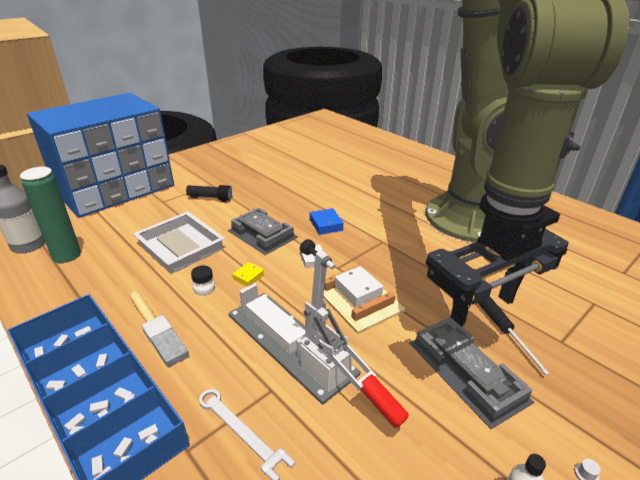

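```bash
python3 -c "
from bench import workorder
print(workorder.close_job())"
```

```text
the job is handed in; nothing more can be done
None
```

I opened the clamp, took the stack apart from the top, and handed the job in at about 56 s of the 134 s allowed. `close_job()` reports no verdict, so the checks below are my own measurements from the camera images.

| Item | Last check |
|---|---|
| Clamp handle | About 1.8 rad in the scene image; still laid back in the last picture |
| Pressure block | Within about 1.5 mm of its rest's centre and lined up with it |
| Inner pad | Looks flat and centred in its tray; I did not measure it after letting go |
| Separator plate | Looks flat and central in the wash pan; I did not measure it after letting go |
| Outer pad | In its tray within about 0.1° of its direction and roughly 1–5 mm off centre, inside the 12 mm limit |

- **Seating:** I felt each part touch down by force before letting go. The gripper was open and clear of everything at the end.
- **Finger length:** the fingertips turned out to be about 35 mm above the reported TCP. My first grasp on the block therefore closed in the air above it, touching nothing. I corrected every later height for this.
- **Outer tray measurement:** the last offset along the tray (about 5 mm) disagreed with what I measured before letting go (about 1 mm). The tray's near edge is partly hidden in that last view, so I trust it less.

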